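Park two ballast bars heavy end down in the tipping stand

TASK

Park the two grey ballast bars in the tipping stand, one in each tray, lying flat in the tray with the loaded end at the low end, so that both trays stay down. The bars' ends look alike, but a bar lifted by its swivel tab tilts towards its loaded end; a bar put in the wrong way round tips the tray, which must not happen. Leave the bottles and the flask standing where they are.

Things in the scene. Friction and masses are not known exactly. Their poses are not given: they have to be found in the camera images.
- bar_1_mid (a point): centre of a closed ballast bar: grey plastic, black end caps, 150 long (x) x 36 wide (y) x 34 mm high (z, out of its top face), about 0.4 kg. A steel slug of about 0.26 kg is hidden in one end, the other is nearly empty; the ends look alike, and which one is loaded differs from start to start and is not told by the axes. The two bars are alike.
- bar_1_tab (a point): grip point on bar_1's steel tab, an upright tongue on the bar's top, 16 mm thick (y), 20 wide (x); its z axis points up the tab, whose tip is 22 mm higher. It lies 62 mm above the bar's centre, 38 above the pin (along y) on which the tab swivels easily, 0.2 rad each way to stops; a feeble spring holds it upright. Lifted by the tab, the bar swings 0.2 rad, loaded end down.
- bar_2_mid (a point): centre of a closed ballast bar: grey plastic, black end caps, 150 long (x) x 36 wide (y) x 34 mm high (z, out of its top face), about 0.4 kg. A steel slug of about 0.26 kg is hidden in one end, the other is nearly empty; the ends look alike, and which one is loaded differs from start to start and is not told by the axes. The two bars are alike.
- bar_2_tab (a point): grip point on bar_2's steel tab, an upright tongue on the bar's top, 16 mm thick (y), 20 wide (x); its z axis points up the tab, whose tip is 22 mm higher. It lies 62 mm above the bar's centre, 38 above the pin (along y) on which the tab swivels easily, 0.2 rad each way to stops; a feeble spring holds it upright. Lifted by the tab, the bar swings 0.2 rad, loaded end down.
- stand_mid (a point): centre of the top of the stand's base plate (200 x 180 mm, 8 mm thick), fixed to the worktop; x points from the trays' low ends to their high ends (low ends roughly towards the robot). The two trays lie side by side, 100 mm apart; brackets beside their middles stand up to 103 mm above the worktop.
- tray_l_seat (a point): middle of the inner floor of the left (+y) tipping tray, an aluminium trough 172 long x 44 mm wide inside; sides 16, low end wall 16, high end wall 10 mm high. x runs up the slope from low to high end, y across, z out of the floor. At rest the floor slopes 0.6 rad (34 degrees). A bar lying in it has its centre 17 mm above this point along z.
- tray_l_pan (a joint): tip of the left (+y) tray about a pin across its middle, 18 mm above its floor: 0 rad = at rest on its stop, low end down (start); grows as the high end sinks, to 0.9. Only a weak bias (about 0.025 N m) keeps it down: a bar with its loaded end at the high end tips it over.
- tray_r_seat (a point): middle of the inner floor of the right (-y) tipping tray, an aluminium trough 172 long x 44 mm wide inside; sides 16, low end wall 16, high end wall 10 mm high. x runs up the slope from low to high end, y across, z out of the floor. At rest the floor slopes 0.6 rad (34 degrees). A bar lying in it has its centre 17 mm above this point along z.
- tray_r_pan (a joint): tip of the right (-y) tray about a pin across its middle, 18 mm above its floor: 0 rad = at rest on its stop, low end down (start); grows as the high end sinks, to 0.9. Only a weak bias (about 0.025 N m) keeps it down: a bar with its loaded end at the high end tips it over.
- bottle_tall: white plastic reagent bottle with screw cap, 84 mm across, 169 mm high; origin at the centre of its foot, z up. A bystander, loose: leave it standing where it is.
- flask: conical glass flask, 63 mm across at the foot, 108 mm high, in front of the trays' low ends; origin at the centre of its foot, z up. A bystander, loose: leave it standing where it is.
- dropper_1: dropper bottle, 33 mm across, 104 mm high, beside bar_1; origin at the centre of its foot, z up. A bystander, loose: leave it standing where it is.
- dropper_2: dropper bottle, 33 mm across, 104 mm high, beside bar_2; origin at the centre of its foot, z up. A bystander, loose: leave it standing where it is.
There are look-alikes about, which are no part of the job. Leave any turquoise look-alike of the part that bears bar_2_mid alone.

How it is judged:
At the end, for the whole second after the job is handed in: Each tray holds one bar (either bar in either tray), tab side up: bar centre within 18 mm of the middle along the tray, 7 mm across, 12 to 22 mm above its floor, parallel to it within 0.09 rad; both trays rest toe down (under 0.06 rad) and still ((((x of bar_1_mid in the frame of tray_l_seat between -0.018 and 0.018 m and y of bar_1_mid in the frame of tray_l_seat between -0.007 and 0.007 m and z of bar_1_mid in the frame of tray_l_seat between 0.012 and 0.022 m and angle between the x axis of bar_1_mid and the x axis of tray_l_seat, either way round below 0.09 rad and angle between bar_1_mid's own z axis and vertical below 0.75 rad) and (x of bar_2_mid in the frame of tray_r_seat between -0.018 and 0.018 m and y of bar_2_mid in the frame of tray_r_seat between -0.007 and 0.007 m and z of bar_2_mid in the frame of tray_r_seat between 0.012 and 0.022 m and angle between the x axis of bar_2_mid and the x axis of tray_r_seat, either way round below 0.09 rad and angle between bar_2_mid's own z axis and vertical below 0.75 rad)) or ((x of bar_1_mid in the frame of tray_r_seat between -0.018 and 0.018 m and y of bar_1_mid in the frame of tray_r_seat between -0.007 and 0.007 m and z of bar_1_mid in the frame of tray_r_seat between 0.012 and 0.022 m and angle between the x axis of bar_1_mid and the x axis of tray_r_seat, either way round below 0.09 rad and angle between bar_1_mid's own z axis and vertical below 0.75 rad) and (x of bar_2_mid in the frame of tray_l_seat between -0.018 and 0.018 m and y of bar_2_mid in the frame of tray_l_seat between -0.007 and 0.007 m and z of bar_2_mid in the frame of tray_l_seat between 0.012 and 0.022 m and angle between the x axis of bar_2_mid and the x axis of tray_l_seat, either way round below 0.09 rad and angle between bar_2_mid's own z axis and vertical below 0.75 rad))) and value of joint each of tray_l_pan, tray_r_pan below 0.06 rad and velocity of joint each of tray_l_pan, tray_r_pan below 0.05 rad/s); the robot touches nothing.
It fails at once if a dropper bottle was knocked over or pushed more than 30 mm away (distance of any of dropper_1, dropper_2 from where it was at the start of the episode above 0.03 m or angle between any of dropper_1, dropper_2's own z axis and vertical above 0.5 rad).
It fails at once if the white bottle was knocked over or pushed more than 30 mm away (distance of bottle_tall from where it was at the start of the episode above 0.03 m or angle between bottle_tall's own z axis and vertical above 0.5 rad).
It fails at once if the flask was knocked over or pushed more than 30 mm away (distance of flask from where it was at the start of the episode above 0.03 m or angle between flask's own z axis and vertical above 0.5 rad).
It fails at once if a tray was tipped over (value of joint any of tray_l_pan, tray_r_pan above 0.3 rad).
It also fails if it takes over 59 s, if anything falls off the work surface, if the arm or the gripper's body presses on something with over 40 N, if the wrist force passes 120 N, or if a joint passes its speed limit or range.

ROBOT

A 6-joint arm with a two-finger parallel gripper is mounted at the origin on the work surface; the furniture and walls round the work are solid. World frame = base frame: x ahead of the robot, y to its left, z up, the work surface at z = 0. Lengths are in m, angles in rad, forces in N, time in s.
With the tool pointing down it reaches from about 0.325 to 0.775 m from the base axis. Payload 5.5 kg.
Tool frame: the origin (TCP) lies between the finger pads; the fingertips stand 17 mm ahead of it and the grasp point (between the pads) lies 2 mm behind it; z points along the fingers, y is the direction in which the jaws open and shut (so a half turn about z gives the same grasp; the last joint's range is limited). The gripper opens to 88 mm and grips with 3 to 60 N. Pads are 20 mm wide; open, the fingers measure 115 mm over their backs; the gripper's body (75 mm by 178 mm) begins 61 mm behind the grasp point.
Start: joints at [-1.247, 0.091, 1.231, -0, 1.82, -0.057], TCP at [0.223, -0.557, 0.24] pointing down, gripper open.
Joint ranges: [-2.87, 2.87], [-0.86, 2.18], [0.17, 2.46], [-1.51, 4.65], [0.06, 2.69], [-2.65, 2.65]. Speed limits (rad/s): [2.57, 2.57, 3.01, 3.14, 3.14, 3.14].

INTERFACE

Orientations are given as a rotation vector (axis times angle).
In Python, from bench import arm gives the robot as it stands. The module is installed in compiled form; this text tells all that it offers.
- The arm moves only by the shell command python3 -m jog 'ROWS' [FORCE]. ROWS is JSON, a list of rows, each an object of numbers: "dx", "dy", "dz": the shift along the world's x, y, z in cm; "rx", "ry", "rz": the turn, a rotation vector about the world's x, y, z in degrees; "jaw": the finger opening in cm, from 0 to 8.78. A call has 1 to 20 rows; each row shifts and turns the commanded pose from where the row before left it; what a row does not reach is not made up. A row lasts 1/10 s, in which the tool goes at most 50 mm and 8.59 degrees, less where a joint would pass 70% of its speed; a pose out of reach is approached as far as the arm can. A call is refused whole if a number of a shift passes 5 or a number of a turn 8.59, either way. A call with a gripper value outside its range is refused whole. The fingers move at their own pace and stop on an object; FORCE is the grip in N (left out, the last holds). Time passes only in rows, so rows that do not move let the fingers close. It gives the time, the measured TCP pose, the force and the opening at its end, in the units of the state.
- arm.state(): the state, without advancing time (a new reading comes with each control period).
- arm.capture(name): name is "scene" or "side" or "wrist"; returns (picture, depth): 384x512x3 uint8, red, green, blue; 384x512 float32, m along the optical axis (not along the pixel's ray), 0 where there is no reading.
- arm.calibration(name): a dict with "fovy" (degrees; the focal length in pixels is half the picture's height over the tangent of half this angle, whatever the lens; pixels are square), "cx", "cy" (the principal point, pixels), "origin" and "rotation" of the camera in the world. Camera axes: x right, y up, looking along -z (the intrinsics and any distortion apply to the point x, -y, -z); pixel columns grow to the right and rows downward; lengths in m; the calibration is good to about 2 mm. A picture is of the moment at which its call begins: read the wrist's pose just before it. calibration takes no time and is no camera call; for the wrist camera it gives the pose at the moment of the call.
- arm.hand_in(): hands the job in, once; it reports no verdict.
The state is a dict: "clock": time; "q": joint angles; "joint_velocities": joint speeds; "joint_efforts": joint torques, N m; "eef_pos": TCP position; "orientation": TCP orientation; "force": force on the tool from outside, world axes, zero at the start; "torque": the same for the moment, N m; "grip_width": finger opening in m.
Only numpy, scipy, OpenCV 4.12 (cv2) and the standard library are available. Lean on these libraries where they do the work, as an engineer would, in place of code of your own. Each camera call takes 0.05 s, during which the arm holds its last target.

## Working session

There is one attempt and no reset: what is moved stays moved. The work goes in short steps, Python scripts to look and compute and a shell command to move; the robot and the scene stay as the last step left them, time stands still between calls to the robot, and variables do not carry over. Pictures are saved under pics/ and viewed, and the job is handed in when it is done.

```bash
ls; mkdir -p pics
python3 - <<'E'
from bench import arm
import cv2,json
s=arm.state(); print(s)
for n in ["scene","side","wrist"]:
    c=arm.calibration(n); print(n,c)
    p,d=arm.capture(n); cv2.imwrite(f"pics/{n}0.png",p[:,:,::-1]); import numpy as np; np.save(f"{n}0.npy",d)
    print((d>0).mean(), d.max())
E
```

```text
pics
{'clock': 0.0, 'q': array([-1.24673588e+00,  9.18482533e-02,  1.23187540e+00,  1.29757455e-05,
        1.81975781e+00, -5.66733891e-02]), 'joint_velocities': array([ 6.66487717e-04,  8.29045188e-05,  2.16336966e-03, -1.97013289e-04,
       -5.33741526e-04,  9.89088087e-04]), 'joint_efforts': array([-1.45622427e-03, -4.46448934e+01, -4.06451583e+01,  6.94954488e-02,
        2.92484765e-02, -1.28251372e-04]), 'eef_pos': array([ 0.22289839, -0.55679096,  0.2385191 ]), 'orientation': array([-3.08299863e+00, -5.94100015e-01,  3.75672894e-04]), 'force': array([ 0.14421874, -0.39368818,  0.21985782]), 'torque': array([-0.01367775, -0.02335128, -0.02019706]), 'grip_width': 0.08764472463668832}
scene {'fovy': 47.57369843470195, 'cx': 260.113782067384, 'cy': 192.6265764421646, 'origin': array([-0.2190518 ,  0.91044567,  0.79651754]), 'rotation': array([ 0.41575167, -1.21876351, -2.18422815])}
0.9418233235677084 3.9999194
side {'fovy': 45.6687235911555, 'cx': 259.9844722630537, 'cy': 190.72054467485205, 'origin': array([ 0.34095909, -1.229557  ,  0.7502256 ]), 'rotation': array([ 1.06739602, -0.08098911, -0.10493556])}
0.9617665608723959 3.8049576
wrist {'fovy': 65.63312777393068, 'cx': 261.41083345251155, 'cy': 190.38482913417116, 'origin': array([ 0.29824579, -0.52695817,  0.38368383]), 'rotation': array([-0.26116489,  0.17816607, -1.18048386])}
0.9959208170572916 1.6753824
```

View pics/scene0.png

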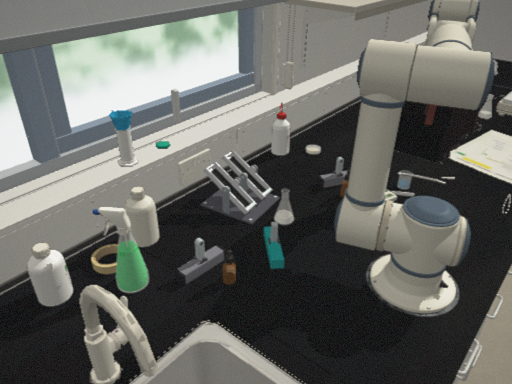

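View pics/side0.png

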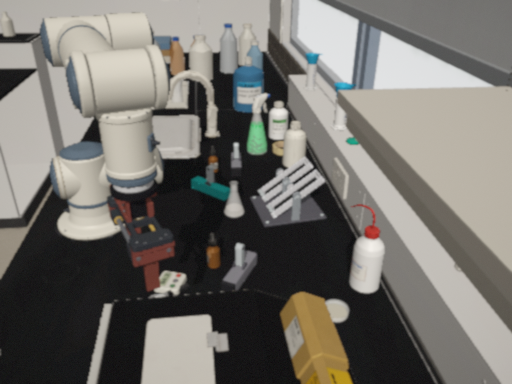

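View pics/wrist0.png

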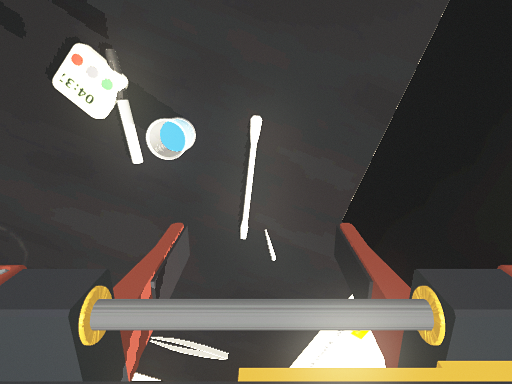

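```bash
cat > h.py <<'E'
import numpy as np,cv2
from scipy.spatial.transform import Rotation as R
from bench import arm
def ray(c,u,v,H=384):
    f=H/2/np.tan(np.radians(c['fovy'])/2)
    d=np.array([(u-c['cx'])/f,-(v-c['cy'])/f,-1.0])
    return R.from_rotvec(c['rotation']).apply(d)   # depth-1 scaled
def onplane(c,u,v,z):
    r=ray(c,u,v); o=np.array(c['origin']); return o+r*(z-o[2])/r[2]
def atdepth(c,u,v,d): return np.array(c['origin'])+ray(c,u,v)*d
def proj(c,p):
    f=192/np.tan(np.radians(c['fovy'])/2)
    q=R.from_rotvec(c['rotation']).inv().apply(np.array(p)-c['origin'])
    return c['cx']-f*q[...,0]/q[...,2], c['cy']+f*q[...,1]/q[...,2]
def cloud(c,d):
    v,u=np.mgrid[0:384,0:512]; f=192/np.tan(np.radians(c['fovy'])/2)
    q=np.stack([(u-c['cx'])/f*d,-(v-c['cy'])/f*d,-d],-1)
    return q@R.from_rotvec(c['rotation']).as_matrix().T+np.array(c['origin'])
def tri(c1,p1,c2,p2):
    r1=ray(c1,*p1);r2=ray(c2,*p2);o1=np.array(c1['origin']);o2=np.array(c2['origin'])
    t=np.linalg.lstsq(np.stack([r1,-r2],1),o2-o1,rcond=None)[0]
    a=o1+r1*t[0];b=o2+r2*t[1]; return (a+b)/2,np.linalg.norm(a-b)
E
python3 - <<'E'
from h import *
for n,box in [("scene",(170,130,370,300)),("side",(180,120,340,300))]:
    p=cv2.imread(f"pics/{n}0.png");x0,y0,x1,y1=box
    cv2.imwrite(f"pics/{n}0z.png",cv2.resize(p[y0:y1,x0:x1],None,fx=4 if n=="scene" else 3.3,fy=4 if n=="scene" else 3.3,interpolation=cv2.INTER_CUBIC)[:600])
    c=arm.calibration(n);d=np.load(f"{n}0.npy");P=cloud(c,d)
    pts={"scene":[(185,270),(215,260),(199,243),(229,268),(335,178),(339,162),(345,188),(240,190),(285,207),(273,247),(270,219),(206,207),(243,221)],
         "side":[(240,268),(238,245),(213,252),(287,200),(234,203),(236,160),(236,145),(213,163),(212,187),(295,215),(258,205),(293,150)]}[n]
    for u,v in pts: print(n,u,v,P[v,u].round(3))
E
```

```text
scene 185 270 [0.454 0.374 0.034]
scene 215 260 [0.433 0.287 0.022]
scene 199 243 [0.447 0.326 0.096]
scene 229 268 [0.357 0.312 0.054]
scene 335 178 [ 0.409 -0.29   0.033]
scene 339 162 [ 0.411 -0.308  0.088]
scene 345 188 [ 0.344 -0.245  0.038]
scene 240 190 [0.572 0.029 0.065]
scene 285 207 [0.409 0.007 0.061]
scene 273 247 [0.339 0.155 0.034]
scene 270 219 [ 0.457  0.017 -0.   ]
scene 206 207 [0.651 0.107 0.005]
scene 243 221 [0.513 0.081 0.   ]
side 240 268 [ 0.415 -0.329  0.036]
side 238 245 [ 0.412 -0.32   0.099]
side 213 252 [ 0.351 -0.275  0.051]
side 287 200 [ 0.585 -0.041  0.057]
side 234 203 [ 0.424 -0.027  0.047]
side 236 160 [0.456 0.312 0.034]
side 236 145 [0.457 0.307 0.096]
side 213 163 [0.37  0.287 0.037]
side 212 187 [0.361 0.109 0.033]
side 295 215 [ 0.603 -0.082  0.027]
side 258 205 [0.504 0.022 0.007]
side 293 150 [0.666 0.29  0.076]
```

```bash
python3 -c "
import cv2
for n in ['scene0z','side0z']: print(cv2.imread(f'pics/{n}.png').shape)"
```

```text
(600, 800, 3)
(594, 528, 3)
```

View pics/scene0z.png

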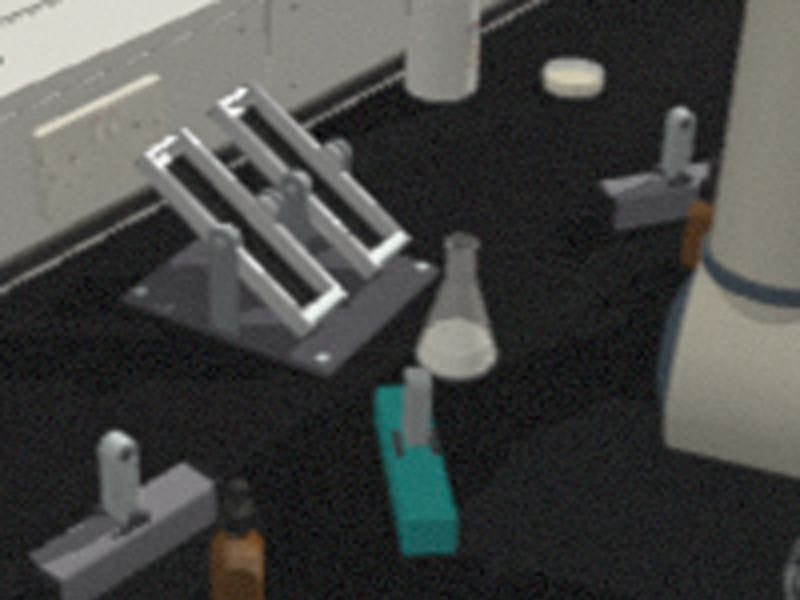

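View pics/side0z.png

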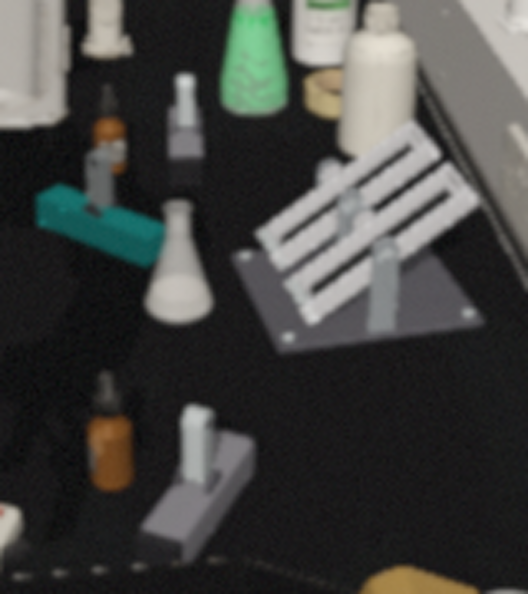

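Run:
```python
from h import *
Q={}
for n in ["scene","side"]:
    c=arm.calibration(n);d=np.load(f"{n}0.npy");P=cloud(c,d);Q[n]=P
    fl=P[(abs(P[...,0]-.5)<.15)&(abs(P[...,1])<.3)&(abs(P[...,2])<.02)]; print(n,"floor z",np.median(fl[:,2]),fl[:,2].std())
    for nm,cx,cy in [("L",.45,.32),("R",.412,-.32)]:
        m=(abs(P[...,0]-cx)<.11)&(abs(P[...,1]-cy)<.11)
        top=P[m&(abs(P[...,2]-.034)<.006)]
        r=cv2.minAreaRect((top[:,:2]*1000).astype(np.float32)); print(n,nm,"top",len(top),np.median(top[:,2]).round(4),r)
        b=top[:,:2]-top[:,:2].mean(0); w,v=np.linalg.eigh(b.T@b); print("  dir",np.degrees(np.arctan2(v[1,1],v[0,1])), top[:,:2].mean(0))
        t=P[m&(P[...,2]>.065)&(P[...,2]<.13)]
        print("  tab", len(t),t.mean(0).round(4),t.min(0).round(3),t.max(0).round(3))
```

```text
scene floor z 0.0013125251281890793 0.003653447361855123
scene L top 581 0.0344 ((411.27899169921875, 325.1649169921875), (149.8946075439453, 119.68390655517578), 84.93988800048828)
  dir 78.26146536978226 [0.44151093 0.32509293]
  tab 221 [0.4123 0.3155 0.0844] [0.355 0.293 0.065] [0.462 0.332 0.105]
scene R top 188 0.0341 ((415.39959716796875, -282.7115173339844), (101.14632415771484, 135.99404907226562), 29.643186569213867)
  dir 68.2204754813266 [ 0.41694446 -0.28602966]
  tab 116 [ 0.3855 -0.2907  0.0843] [ 0.337 -0.325  0.065] [ 0.425 -0.247  0.104]
side floor z 0.0007314712546044322 0.00378042035012655
side L top 169 0.0338 ((451.0289001464844, 357.89788818359375), (217.81153869628906, 128.7948455810547), 62.92012023925781)
  dir 57.091083568062764 [0.44399832 0.30150859]
  tab 93 [0.4121 0.306  0.0832] [0.357 0.287 0.066] [0.549 0.43  0.105]
side R top 531 0.0339 ((402.85357666015625, -320.02362060546875), (128.8912353515625, 139.10508728027344), 5.282532691955566)
  dir 62.9247448048868 [ 0.4055778  -0.32595654]
  tab 217 [ 0.3866 -0.2993  0.0839] [ 0.339 -0.331  0.065] [ 0.425 -0.255  0.104]
```

Run:
```python
from h import *
s=arm.state();c=arm.calibration("wrist");T=R.from_rotvec(s['orientation'])
print("tool axes\n",T.as_matrix().round(3))
print("cam in tool",T.inv().apply(c['origin']-s['eef_pos']).round(4), "look dir tool",T.inv().apply(ray(c,c['cx'],c['cy'])).round(3),"img right", T.inv().apply(R.from_rotvec(c['rotation']).apply([1,0,0])).round(3))
# stand
for n in ["scene","side"]:
    cc=arm.calibration(n);P=cloud(cc,np.load(f"{n}0.npy"))
    m=(abs(P[...,0]-.58)<.16)&(abs(P[...,1]-.02)<.16)&(P[...,2]>.02)&(P[...,2]<.2)
    m&=(P[...,0]>.47)
    t=P[m];print(n,len(t),t.min(0),t.max(0))
    img=np.zeros((400,400,3),np.uint8)
    for p in t:
        u=int((p[1]+.2)*1000);v=int((.8-p[0])*1000)
        if 0<=u<400 and 0<=v<400: img[v,u]=cv2.applyColorMap(np.uint8([[min(255,p[2]*1800)]]),cv2.COLORMAP_JET)[0,0]
    cv2.imwrite(f"pics/top_{n}.png",cv2.resize(img,None,fx=1.5,fy=1.5,interpolation=0))
```

```text
tool axes
 [[ 0.928  0.372 -0.   ]
 [ 0.372 -0.928  0.001]
 [ 0.    -0.002 -1.   ]]
cam in tool [ 0.081  0.    -0.145] look dir tool [-0.294  0.001  0.956] img right [ 0.     1.    -0.001]
scene 2041 [ 0.50320476 -0.08160497  0.02078864] [0.68712648 0.09550328 0.14438402]
side 1957 [ 0.5061676  -0.08445107  0.02001726] [0.6919226 0.095724  0.1422065]
```

View pics/top_side.png

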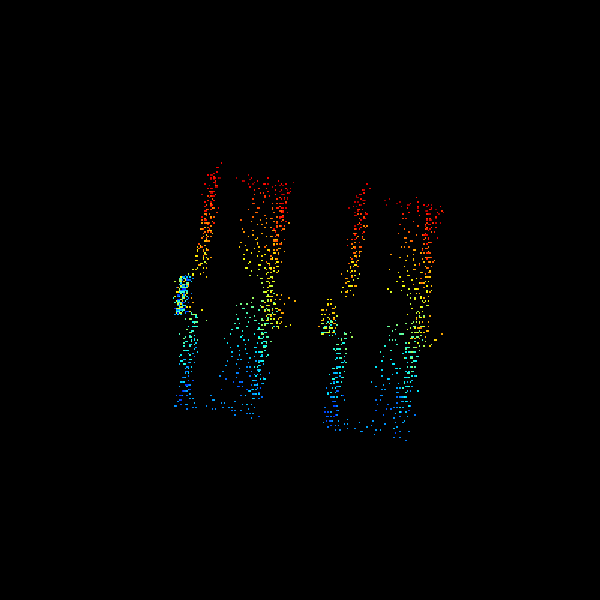

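```bash
python3 -m jog '[{"dx":2.7,"dy":3.4,"rz":6},{"dx":2.7,"dy":3.4,"rz":6},{"dx":2.7,"dy":3.4,"rz":6},{"dx":2.7,"dy":3.4,"rz":6},{"dx":2.7,"dy":3.4,"rz":6},{"dx":2.7,"dy":3.4,"rz":6},{"dx":2.7,"dy":3.4,"rz":5},{"jaw":5},{},{},{}]' 10
python3 - <<'E'
from h import *
c=arm.calibration("wrist");s=arm.state();p,d=arm.capture("wrist");np.savez("w1.npz",p=p,d=d,**{k:c[k] for k in c})
print(s['eef_pos'],s['q'],s['grip_width'],R.from_rotvec(s['orientation']).as_matrix()[:,0]);cv2.imwrite("pics/w1.png",p[:,:,::-1])
E
```

```text
[ 0.22293532 -0.55683356  0.23877066] [-1.24671297e+00  9.16990118e-02  1.23158822e+00  3.69636987e-05
  1.81981222e+00 -5.67000976e-02] 0.087940778627334 [9.28370403e-01 3.71656267e-01 1.21169443e-04]invalid input at $[0]: expected keys dx, dy, dz, rx, ry, rz, jaw
```

View pics/w1.png

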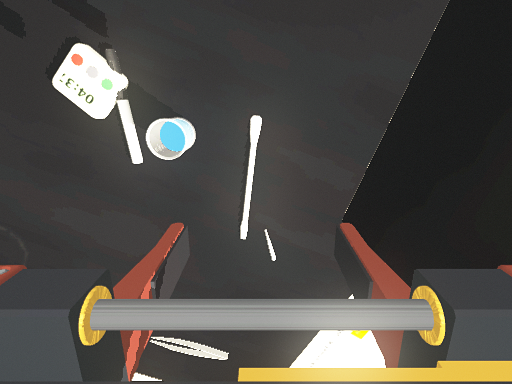

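```bash
python3 -m jog '[{"dx":2.7,"dy":3.4,"dz":0,"rx":0,"ry":0,"rz":6,"jaw":5},{"dx":2.7,"dy":3.4,"dz":0,"rx":0,"ry":0,"rz":6,"jaw":5},{"dx":2.7,"dy":3.4,"dz":0,"rx":0,"ry":0,"rz":6,"jaw":5},{"dx":2.7,"dy":3.4,"dz":0,"rx":0,"ry":0,"rz":6,"jaw":5},{"dx":2.7,"dy":3.4,"dz":0,"rx":0,"ry":0,"rz":6,"jaw":5},{"dx":2.7,"dy":3.4,"dz":0,"rx":0,"ry":0,"rz":6,"jaw":5},{"dx":2.7,"dy":3.4,"dz":0,"rx":0,"ry":0,"rz":5,"jaw":5},{"dx":0,"dy":0,"dz":0,"rx":0,"ry":0,"rz":0,"jaw":5},{"dx":0,"dy":0,"dz":0,"rx":0,"ry":0,"rz":0,"jaw":5},{"dx":0,"dy":0,"dz":0,"rx":0,"ry":0,"rz":0,"jaw":5}]' 10
cat > look.py <<'E'
import sys
from h import *
n=sys.argv[1];cam=n[0:1]
nm={"w":"wrist","s":"scene","d":"side"}[cam]
s=arm.state();c=arm.calibration(nm);p,d=arm.capture(nm);np.savez(n+".npz",p=p,d=d,**{k:c[k] for k in c})
print(s['clock'],s['eef_pos'].round(4),s['q'].round(3),s['grip_width'],s['force'].round(2),s['torque'].round(3));print(R.from_rotvec(s['orientation']).as_matrix().round(3).tolist())
if len(sys.argv)>2:
    x0,y0,x1,y1=map(int,sys.argv[2].split(','));p=p[y0:y1,x0:x1];k=min(800/p.shape[1],600/p.shape[0]);p=cv2.resize(p,None,fx=k,fy=k,interpolation=cv2.INTER_CUBIC)[:600,:800]
cv2.imwrite(f"pics/{n}.png",p[:,:,::-1])
E
python3 look.py w2
```

```text
clock: 1.2
eef_pos: [0.4114, -0.3198, 0.2395]
orientation: [-2.683, -1.635, 0.001]
force: [0.6, -0.6, -0.7]
grip_width: 0.0501
1.2 [ 0.4114 -0.3198  0.2395] [-7.260e-01 -1.210e-01  1.441e+00 -1.000e-03  1.822e+00 -2.500e-01] 0.050062385078585306 [ 0.61 -0.64 -0.69] [-0.016 -0.081  0.015]
[[0.458, 0.889, -0.001], [0.889, -0.458, -0.0], [-0.0, -0.0, -1.0]]
```

View pics/w2.png

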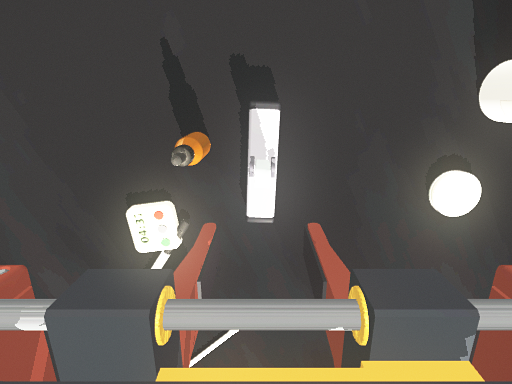

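```bash
cat > barm.py <<'E'
import sys
from h import *
f=sys.argv[1];b=list(map(int,sys.argv[2].split(',')))
z=np.load(f);c={k:z[k] for k in ['fovy','cx','cy','origin','rotation']};P=cloud(c,z['d'].astype(float))
m=np.zeros((384,512),bool);m[b[1]:b[3],b[0]:b[2]]=True
m&=z['d']>0
top=m&(abs(P[...,2]-.034)<.006)
cs,_=cv2.findContours(top.astype(np.uint8),0,1);cn=max(cs,key=cv2.contourArea)
q=np.array([onplane(c,u,v,.034)[:2] for u,v in cn[:,0]])
r=cv2.minAreaRect((q*1000).astype(np.float32));print("top",np.median(P[top][:,2]),r)
bx=cv2.boxPoints(r);print(bx.round(1).tolist())
tb=m&(P[...,2]>.07)&(P[...,2]<.12);t=P[tb];hi=t[t[:,2]>np.percentile(t[:,2],95)-.006];print("tab",len(t),t.mean(0),"tip z",np.percentile(t[:,2],95),hi.mean(0),len(hi),hi.min(0),hi.max(0))
E
python3 barm.py w2.npz 230,95,300,230
```

```text
top 0.03393088002719258 ((414.43341064453125, -315.9533996582031), (148.83140563964844, 35.92341995239258), 60.548561096191406)
[[362.20001220703125, -371.8999938964844], [393.5, -389.6000061035156], [466.70001220703125, -260.0], [435.3999938964844, -242.3000030517578]]
tab 378 [ 0.4155957  -0.31374016  0.09558382] tip z 0.1011869477776657 [ 0.41447994 -0.31566451  0.09928456] 281 [ 0.40365585 -0.32663568  0.09528557] [ 0.42479484 -0.30503134  0.10252914]
```

```bash
python3 -m jog '[{"dx":0.3,"dy":0.38,"dz":-4,"rx":0,"ry":0,"rz":-2.2,"jaw":5},{"dx":0,"dy":0,"dz":-4,"rx":0,"ry":0,"rz":0,"jaw":5},{"dx":0,"dy":0,"dz":-4,"rx":0,"ry":0,"rz":0,"jaw":5},{"dx":0,"dy":0,"dz":-3,"rx":0,"ry":0,"rz":0,"jaw":5},{"dx":0,"dy":0,"dz":-1.2,"rx":0,"ry":0,"rz":0,"jaw":5},{"dx":0,"dy":0,"dz":0,"rx":0,"ry":0,"rz":0,"jaw":5},{"dx":0,"dy":0,"dz":0,"rx":0,"ry":0,"rz":0,"jaw":1},{"dx":0,"dy":0,"dz":0,"rx":0,"ry":0,"rz":0,"jaw":1},{"dx":0,"dy":0,"dz":0,"rx":0,"ry":0,"rz":0,"jaw":1},{"dx":0,"dy":0,"dz":0,"rx":0,"ry":0,"rz":0,"jaw":1},{"dx":0,"dy":0,"dz":0,"rx":0,"ry":0,"rz":0,"jaw":1}]' 40
```

```text
clock: 2.35
eef_pos: [0.4152, -0.3154, 0.0784]
orientation: [2.711, 1.585, 0.0]
force: [-0.1, 0.3, 3.4]
grip_width: 0.016
```

```bash
python3 -m jog '[{"dx":0,"dy":0,"dz":1,"rx":0,"ry":0,"rz":0,"jaw":1},{"dx":0,"dy":0,"dz":2,"rx":0,"ry":0,"rz":0,"jaw":1},{"dx":0,"dy":0,"dz":3,"rx":0,"ry":0,"rz":0,"jaw":1},{"dx":0,"dy":0,"dz":4,"rx":0,"ry":0,"rz":0,"jaw":1},{"dx":0,"dy":0,"dz":4,"rx":0,"ry":0,"rz":0,"jaw":1},{"dx":0,"dy":0,"dz":2,"rx":0,"ry":0,"rz":0,"jaw":1},{"dx":0,"dy":0,"dz":0,"rx":0,"ry":0,"rz":0,"jaw":1},{"dx":0,"dy":0,"dz":0,"rx":0,"ry":0,"rz":0,"jaw":1},{"dx":0,"dy":0,"dz":0,"rx":0,"ry":0,"rz":0,"jaw":1}]' 40
python3 look.py d3 160,150,320,290; python3 look.py w3
```

```text
clock: 3.25
eef_pos: [0.4144, -0.3147, 0.235]
orientation: [-2.709, -1.584, 0.002]
force: [0.1, -0.0, -4.5]
grip_width: 0.0159
3.25 [ 0.4144 -0.3147  0.235 ] [-0.715 -0.12   1.448  0.     1.818 -0.202] 0.015886691370612896 [ 0.06 -0.01 -4.49] [ 0.02  -0.117 -0.018]
[[0.491, 0.871, -0.003], [0.871, -0.491, 0.003], [0.001, -0.004, -1.0]]
3.3 [ 0.4144 -0.3147  0.235 ] [-0.715 -0.12   1.448  0.     1.818 -0.202] 0.01550540672364315 [-0.04 -0.21 -4.07] [ 0.089 -0.046 -0.032]
[[0.491, 0.871, -0.003], [0.871, -0.491, 0.003], [0.001, -0.004, -1.0]]
```

View pics/d3.png

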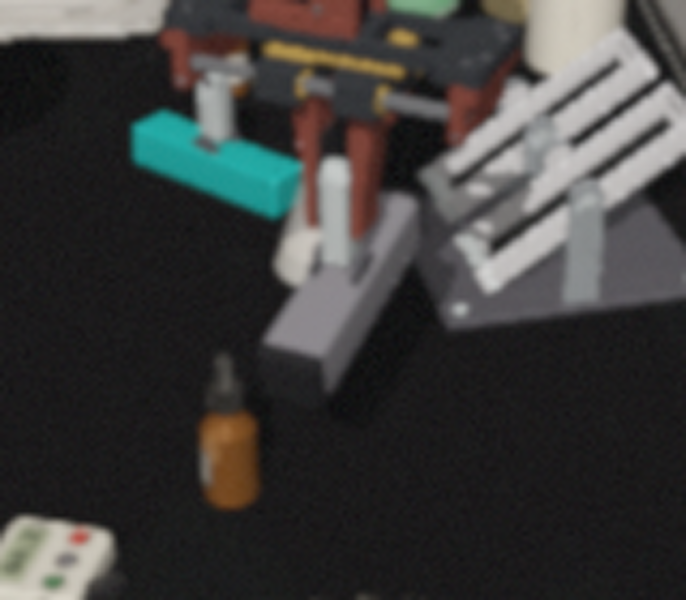

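View pics/w3.png

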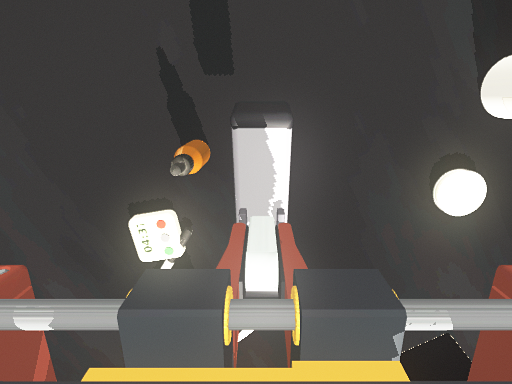

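```bash
cat > slope.py <<'E'
import sys
from h import *
z=np.load(sys.argv[1]);b=list(map(int,sys.argv[2].split(',')))
c={k:z[k] for k in ['fovy','cx','cy','origin','rotation']};P=cloud(c,z['d'].astype(float))
p=P[b[1]:b[3],b[0]:b[2]].reshape(-1,3);p=p[(p[:,2]>.02)]
med=np.median(p[:,2]);p=p[abs(p[:,2]-med)<.03]
A=np.c_[p[:,:2]-p[:,:2].mean(0),np.ones(len(p))];k=np.linalg.lstsq(A,p[:,2],rcond=None)[0]
res=(p[:,2]-A@k).std()
g=k[:2];print("centre",p.mean(0),"slope angle",np.arctan(np.linalg.norm(g)),"uphill az",np.degrees(np.arctan2(g[1],g[0])),"res",res)
E
python3 slope.py w3.npz 242,135,285,205; python3 slope.py d3.npz 228,222,236,232; python3 slope.py w2.npz 252,115,276,150
```

```text
centre [ 0.43418903 -0.2817533   0.19880441] slope angle 0.20877558895488024 uphill az 61.97800264221806 res 0.0005921427638927236
centre [ 0.39424081 -0.35975384  0.18050861] slope angle 0.1871042392614513 uphill az 72.21470965867594 res 0.0014507701272857185
centre [ 0.43386839 -0.28191662  0.03406283] slope angle 0.001815195036520667 uphill az -149.9355572689932 res 0.0007297649989071558
```

```bash
python3 -m jog '[{"dx":1,"dy":1.5,"dz":3,"rx":0,"ry":0,"rz":-4,"jaw":1},{"dx":1.8,"dy":3.5,"dz":1.5,"rx":0,"ry":0,"rz":-6,"jaw":1},{"dx":1.8,"dy":3.7,"dz":1,"rx":0,"ry":0,"rz":-6,"jaw":1},{"dx":1.8,"dy":3.7,"dz":1,"rx":0,"ry":0,"rz":-6,"jaw":1},{"dx":1.8,"dy":3.7,"dz":1,"rx":0,"ry":0,"rz":-6,"jaw":1},{"dx":1.8,"dy":3.7,"dz":1,"rx":0,"ry":0,"rz":-6,"jaw":1},{"dx":1.8,"dy":3.7,"dz":1,"rx":0,"ry":0,"rz":-6,"jaw":1},{"dx":1.8,"dy":3.7,"dz":0,"rx":0,"ry":0,"rz":-6,"jaw":1},{"dx":1.6,"dy":3.5,"dz":0,"rx":0,"ry":0,"rz":-5,"jaw":1},{"dx":1,"dy":1.5,"dz":0,"rx":0,"ry":0,"rz":-2,"jaw":1},{"dx":0,"dy":0,"dz":0,"rx":0,"ry":0,"rz":0,"jaw":1},{"dx":0,"dy":0,"dz":0,"rx":0,"ry":0,"rz":0,"jaw":1},{"dx":0,"dy":0,"dz":0,"rx":0,"ry":0,"rz":0,"jaw":1}]' 40
python3 look.py w4;python3 look.py s4; python3 look.py d4
```

```text
clock: 4.65
eef_pos: [0.5767, 0.0058, 0.3322]
orientation: [3.134, 0.208, -0.001]
force: [0.5, 0.1, -4.1]
grip_width: 0.0158
4.65 [0.5767 0.0058 0.3322] [-0.049  0.069  1.089 -0.     1.985  1.39 ] 0.015752157217292204 [ 0.47  0.08 -4.14] [ 0.022 -0.065 -0.008]
[[0.991, 0.132, -0.001], [0.132, -0.991, -0.0], [-0.001, 0.0, -1.0]]
4.7 [0.5767 0.0057 0.3325] [-0.049  0.068  1.088 -0.     1.985  1.39 ] 0.015943461771841194 [-0.74  0.   -3.73] [ 0.014 -0.159  0.013]
[[0.991, 0.132, -0.0], [0.132, -0.991, -0.0], [-0.0, 0.0, -1.0]]
4.75 [0.5767 0.0057 0.3327] [-0.049  0.068  1.088 -0.     1.985  1.39 ] 0.015615423249881633 [-0.57 -0.14 -4.34] [-0.025 -0.068 -0.011]
[[0.991, 0.131, 0.0], [0.131, -0.991, -0.0], [-0.0, 0.0, -1.0]]
```

View pics/w4.png

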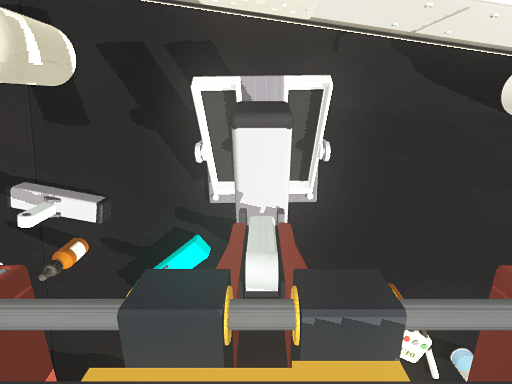

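View pics/s4.png

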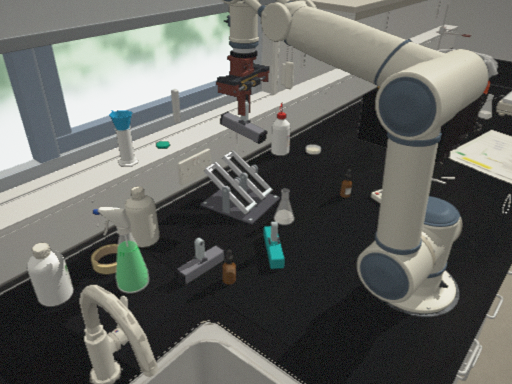

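Run:
```python
from h import *
z=np.load("w4.npz");c={k:z[k] for k in ['fovy','cx','cy','origin','rotation']};P=cloud(c,z['d'].astype(float))
for v in [80,100,130,160,180,190,198]:
    print(v,[(u,)+tuple((P[v,u]*1000).round().astype(int)) for u in list(range(188,240,4))])
    print(v,[(u,)+tuple((P[v,u]*1000).round().astype(int)) for u in list(range(290,338,4))])
p=z['p'][60:220,170:350];cv2.imwrite("pics/w4z.png",cv2.resize(p,None,fx=3.7,fy=3.7,interpolation=0)[:,:,::-1])
```

```text
80 [(188, np.int64(669), np.int64(129), np.int64(1)), (192, np.int64(670), np.int64(124), np.int64(-2)), (196, np.int64(667), np.int64(90), np.int64(131)), (200, np.int64(668), np.int64(85), np.int64(133)), (204, np.int64(668), np.int64(81), np.int64(131)), (208, np.int64(669), np.int64(76), np.int64(132)), (212, np.int64(669), np.int64(72), np.int64(132)), (216, np.int64(670), np.int64(68), np.int64(132)), (220, np.int64(670), np.int64(64), np.int64(132)), (224, np.int64(671), np.int64(59), np.int64(132)), (228, np.int64(672), np.int64(55), np.int64(133)), (232, np.int64(672), np.int64(51), np.int64(132)), (236, np.int64(673), np.int64(46), np.int64(135))]
80 [(290, np.int64(680), np.int64(-12), np.int64(134)), (294, np.int64(681), np.int64(-16), np.int64(133)), (298, np.int64(681), np.int64(-20), np.int64(135)), (302, np.int64(682), np.int64(-25), np.int64(134)), (306, np.int64(683), np.int64(-29), np.int64(134)), (310, np.int64(683), np.int64(-33), np.int64(134)), (314, np.int64(684), np.int64(-38), np.int64(134)), (318, np.int64(684), np.int64(-42), np.int64(134)), (322, np.int64
[... 7141 characters left out ...]
64(494), np.int64(44), np.int64(8)), (236, np.int64(592), np.int64(25), np.int64(290))]
198 [(290, np.int64(507), np.int64(-52), np.int64(8)), (294, np.int64(508), np.int64(-59), np.int64(7)), (298, np.int64(509), np.int64(-65), np.int64(9)), (302, np.int64(510), np.int64(-71), np.int64(8)), (306, np.int64(511), np.int64(-78), np.int64(9)), (310, np.int64(513), np.int64(-84), np.int64(12)), (314, np.int64(513), np.int64(-91), np.int64(10)), (318, np.int64(511), np.int64(-100), np.int64(0)), (322, np.int64(512), np.int64(-106), np.int64(1)), (326, np.int64(513), np.int64(-113), np.int64(0)), (330, np.int64(513), np.int64(-120), np.int64(-2)), (334, np.int64(514), np.int64(-127), np.int64(0))]
```

View pics/w4z.png

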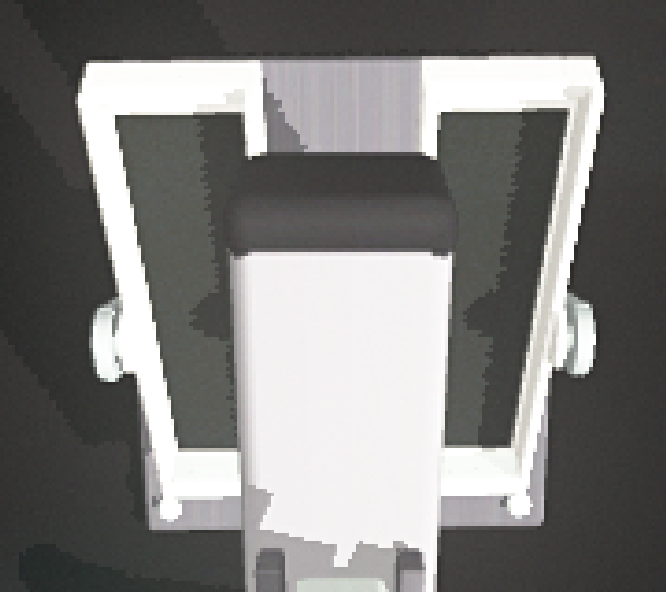

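Run:
```python
from h import *
az=np.radians(7.54)
ex=np.array([np.cos(az),np.sin(az),0]);ey=np.array([-np.sin(az),np.cos(az),0])
def L(f):
    z=np.load(f);c={k:z[k] for k in ['fovy','cx','cy','origin','rotation']};return cloud(c,z['d'].astype(float)),z
P,z=L("w4.npz")
fl=[]
for (a,b) in [((210,96),(230,180)),((298,96),(312,180))]:
    p=P[a[1]:b[1],a[0]:b[0]].reshape(-1,3)
    X=np.c_[p@ex,p@ey,np.ones(len(p))];zz=p[:,2].copy();ok=np.ones(len(p),bool)
    for _ in range(6):
        k=np.linalg.lstsq(X[ok],zz[ok],rcond=None)[0];ok=abs(zz-X@k)<.004
    print("slope",np.arctan(k[0]),"cross",k[1],"n",ok.sum(),len(p),"z at s=.58",k@[.58,0,1]);fl.append(k)
k=(fl[0]+fl[1])/2; sl=np.arctan(k[0]);
ux=ex*np.cos(sl)+np.array([0,0,np.sin(sl)]);uz=np.cross(ux,ey);o=ex*.58+np.array([0,0,k@[.58,0,1]])
print("slope",sl,"o",o)
np.savez("plane.npz",ux=ux,uy=ey,uz=uz,o=o)
for f in ["w4.npz","side","scene"]:
    if f=="w4.npz": Pp=P
    else: Pp=cloud(arm.calibration(f),np.load(f+"0.npy").astype(float))
    q=(Pp-o).reshape(-1,3);a=q@ux;b=q@ey;h=q@uz
    m=(abs(a)<.13)&(abs(b)<.13)
    print(f)
    fm=m&(abs(h)<.004); print(" floor a",np.percentile(a[fm],[.5,99.5]).round(4))
    for s in (1,-1):
        ff=fm&(b*s>.0); print("  floor b",s,np.percentile(b[ff],[.5,50,99.5]).round(4),ff.sum())
    rm=m&(h>.0125)&(h<.0185)&(abs(a)<.09)
    hb,e=np.histogram(b[rm],np.arange(-.1,.1001,.002));print(" rim b",[(round(float(x),3),int(n)) for x,n in zip(e,hb) if n>3])
    em=m&(h>.006)&(h<.0185)
    hb,e=np.histogram(a[em&(abs(b)>.035)&(abs(b)<.07)],np.arange(-.11,.11,.002));print(" end a",[(round(float(x),3),int(n)) for x,n in zip(e,hb) if n>3])
```

```text
slope 0.5993136371596515 cross 0.0059133998578372315 n 1592 1680 z at s=.58 0.06433468364334927
slope 0.5988537280591942 cross 0.014570186914036276 n 1162 1176 z at s=.58 0.06532257782606976
slope 0.5990837187148715 o [0.57498503 0.07610663 0.06482863]
w4.npz
 floor a [-0.1208  0.1162]
  floor b 1 [0.     0.0388 0.129 ] 823
  floor b -1 [-0.1297 -0.0279 -0.0004] 4644
 rim b [(-0.028, 5), (-0.026, 4), (-0.024, 8), (-0.022, 6), (-0.02, 4), (-0.018, 4), (-0.016, 8), (-0.014, 5), (-0.012, 4), (-0.01, 7), (-0.008, 5), (-0.006, 4), (-0.004, 6), (-0.002, 9), (0.0, 117), (0.002, 132), (0.004, 41), (0.008, 14), (0.012, 6)]
 end a [(0.098, 7), (0.1, 9), (0.102, 6), (0.104, 6), (0.106, 6)]
side
 floor a [-0.1232  0.1104]
  floor b 1 [0.0003 0.0101 0.1287] 143
  floor b -1 [-0.1281 -0.0765 -0.0003] 728
 rim b [(-0.1, 15), (-0.098, 12), (-0.096, 10), (-0.094, 4), (-0.06, 6), (-0.05, 15), (-0.048, 11), (-0.046, 9), (-0.044, 7), (-0.004, 9), (-0.002, 19), (0.0, 16), (0.002, 11)]
 end a [(-0.072, 4), (-0.066, 4)]
scene
 floor a [-0.1231  0.1097]
  floor b 1 [0.0006 0.0146 0.1291] 225
  floor b -1 [-0.1293 -0.0435 -0.0004] 760
 rim b [(-0.1, 11), (-0.098, 14), (-0.096, 15), (-0.094, 4), (-0.086, 8), (-0.05, 14), (-0.048, 17), (-0.046, 20), (-0.044, 23), (-0.04, 4), (-0.016, 4), (-0.002, 8), (0.0, 20), (0.002, 24), (0.004, 14), (0.012, 8)]
 end a [(0.002, 4)]
```

Run:
```python
from h import *
D=np.load("plane.npz");ux,uy,uz,o=[D[k] for k in ['ux','uy','uz','o']]
z=np.load("w4.npz");c={k:z[k] for k in ['fovy','cx','cy','origin','rotation']}
for f in ["w4.npz","side","scene"]:
    Pp=cloud(c,z['d'].astype(float)) if f[0]=="w" else cloud(arm.calibration(f),np.load(f+"0.npy").astype(float))
    q=(Pp-o).reshape(-1,3);a=q@ux;b=q@uy;h=q@uz
    m=(abs(a)<.11)&(b>-.17)&(b<.03)
    rm=m&(h>.010)&(h<.0195)&(abs(a)<.08)
    hb,e=np.histogram(b[rm],np.arange(-.17,.03,.002));print(f," rim b",[(round(float(x)*1000),int(n)) for x,n in zip(e,hb) if n>3])
    em=m&(h>.006)&(h<.0195)
    for lo,hi in [(-.14,-.102),(-.042,-.004)]:
        hb,e=np.histogram(a[em&(b>lo)&(b<hi)],np.arange(-.11,.11,.002));print(" end a",[(round(float(x)*1000),int(n)) for x,n in zip(e,hb) if n>1])
        fm=m&(b>lo-.02)&(b<hi+.02)&(abs(h)<.003)&(abs(a)<.07); 
        hb,e=np.histogram(b[fm],np.arange(-.17,.03,.002));print(" floor b",[(round(float(x)*1000),int(n)) for x,n in zip(e,hb) if n>1], np.median(h[fm]))
        fm=m&(b>lo)&(b<hi)&(abs(h)<.003); 
        hb,e=np.histogram(a[fm],np.arange(-.11,.11,.002));print(" floor a",[(round(float(x)*1000),int(n)) for x,n in zip(e,hb) if n>1 and abs(x)>.06])
```

```text
w4.npz  rim b [(-156, 6), (-154, 7), (-152, 19), (-150, 4), (-148, 56), (-146, 133), (-144, 106), (-142, 10), (-140, 7), (-138, 7), (-136, 10), (-134, 6), (-132, 8), (-130, 8), (-128, 8), (-126, 6), (-124, 9), (-122, 9), (-120, 6), (-118, 7), (-116, 11), (-114, 6), (-30, 5), (-28, 7), (-26, 5), (-24, 10), (-22, 7), (-20, 5), (-18, 6), (-16, 10), (-14, 6), (-12, 6), (-10, 10), (-8, 8), (-6, 6), (-4, 7), (-2, 11), (0, 148), (2, 123), (4, 34), (8, 20), (10, 6), (12, 6)]
 end a [(-72, 15), (-70, 9), (-68, 16), (-66, 14), (-64, 70), (-62, 23)]
 floor b [(-154, 2), (-152, 3), (-146, 3), (-144, 125), (-142, 88), (-140, 108), (-138, 102), (-136, 107), (-134, 100), (-132, 104), (-130, 106), (-128, 108), (-126, 101), (-124, 107), (-122, 105), (-120, 103), (-118, 106), (-116, 104), (-114, 96), (-112, 67), (-110, 15), (-108, 3)] -0.0011719259305956803
 floor a [(-108, 4), (-106, 13), (-104, 13), (-102, 26), (-100, 17), (-98, 13), (-96, 10), (-64, 29), (-62, 27), (60, 29), (62, 38), (64, 32), (66, 41), (68, 31), (70, 42), (72, 41), (74, 39), (76, 42), (78, 48), (80, 43), (82, 46), (84, 43), (86, 
[... 3232 characters left out ...]
), (98, 2), (100, 2), (102, 3), (104, 4), (106, 2)]
 end a [(-110, 3), (-108, 3), (-106, 2), (-74, 6), (-72, 4), (-70, 7), (-68, 5), (-66, 4)]
 floor b [(-50, 5), (-48, 13), (-46, 11), (-44, 16), (-42, 22), (-40, 16), (-38, 18), (-36, 14), (-34, 11), (-32, 15), (-30, 19), (-28, 12), (-26, 18), (-24, 16), (-22, 14), (-20, 10), (-18, 7), (-16, 6), (-2, 8), (0, 6), (2, 18), (4, 12), (10, 6), (12, 5)] 0.0005310234980637515
 floor a [(-106, 2), (-104, 5), (-102, 4), (-100, 5), (-98, 3), (-94, 3), (-92, 2), (-62, 4), (60, 2), (62, 4), (64, 4), (66, 2), (70, 5), (74, 5), (78, 2), (80, 4), (82, 2), (84, 2), (86, 3), (88, 5), (90, 2), (92, 3), (96, 2), (98, 2), (100, 4), (102, 3), (104, 3), (106, 3)]
```

```bash
cat > tgt.py <<'E'
from h import *
D=np.load("plane.npz");ux,uy,uz,o=[D[k] for k in ['ux','uy','uz','o']]
seat={s:o+.0225*ux+b*uy for s,b in [('l',-.022),('r',-.122)]}
ex=np.array([ux[0],ux[1],0]);ex/=np.linalg.norm(ex)
def tcp(s,h,a=-.006,dgrip=-.0006,dx=.001,tilt=.4):
    tz=np.cos(tilt)*np.array([0,0,1])-np.sin(tilt)*ex; tx=np.cos(tilt)*ex+np.sin(tilt)*np.array([0,0,1])
    return seat[s]+a*ux+(.017+h+.024)*uz+(.038+dgrip)*tz+dx*tx
if __name__=="__main__":
    st=arm.state();print("seats",seat);print("now",st['eef_pos'])
    for s in 'rl':
        for h in (.05,.025,.003,0): t=tcp(s,h);print(s,h,t.round(4),"delta cm",((t-st['eef_pos'])*100).round(2))
E
python3 tgt.py
```

```text
seats {'l': array([0.59629285, 0.05673511, 0.07751607]), 'r': array([ 0.60941468, -0.04240024,  0.07751607])}
now [0.57669952 0.00574856 0.33282496]
r 0.05 [ 0.5401 -0.0516  0.1841] delta cm [ -3.66  -5.73 -14.87]
r 0.025 [ 0.5541 -0.0497  0.1635] delta cm [ -2.26  -5.55 -16.93]
r 0.003 [ 0.5664 -0.0481  0.1453] delta cm [ -1.03  -5.38 -18.75]
r 0 [ 0.5681 -0.0479  0.1428] delta cm [ -0.86  -5.36 -19.  ]
l 0.05 [0.527  0.0476 0.1841] delta cm [ -4.97   4.18 -14.87]
l 0.025 [0.541  0.0494 0.1635] delta cm [ -3.57   4.37 -16.93]
l 0.003 [0.5533 0.051  0.1453] delta cm [ -2.34   4.53 -18.75]
l 0 [0.5549 0.0513 0.1428] delta cm [ -2.18   4.55 -19.  ]
```

```bash
python3 -m jog '[{"dx":-0.7,"dy":-1.4,"dz":0,"rx":0.75,"ry":-5.68,"rz":0,"jaw":1},{"dx":-1,"dy":-1.5,"dz":0,"rx":0.75,"ry":-5.68,"rz":0,"jaw":1},{"dx":-1,"dy":-1.5,"dz":-2,"rx":0.75,"ry":-5.68,"rz":0,"jaw":1},{"dx":-0.96,"dy":-1.33,"dz":-3,"rx":0.75,"ry":-5.68,"rz":0,"jaw":1},{"dx":0,"dy":0,"dz":-3.5,"rx":0,"ry":0,"rz":0,"jaw":1},{"dx":0,"dy":0,"dz":-3.5,"rx":0,"ry":0,"rz":0,"jaw":1},{"dx":0,"dy":0,"dz":-2.0,"rx":0,"ry":0,"rz":0,"jaw":1},{"dx":0,"dy":0,"dz":-0.8,"rx":0,"ry":0,"rz":0,"jaw":1},{"dx":0,"dy":0,"dz":0,"rx":0,"ry":0,"rz":0,"jaw":1},{"dx":0,"dy":0,"dz":0,"rx":0,"ry":0,"rz":0,"jaw":1},{"dx":0,"dy":0,"dz":0,"rx":0,"ry":0,"rz":0,"jaw":1}]' 40
python3 look.py w5;python3 look.py d5 190,100,390,250;python3 tgt.py | grep "r 0"
```

```text
clock: 5.9
eef_pos: [0.5412, -0.0507, 0.187]
orientation: [-3.047, -0.203, -0.623]
force: [-0.9, 0.5, -3.6]
grip_width: 0.016
5.9 [ 0.5412 -0.0507  0.187 ] [-0.244 -0.417  1.825  0.147  1.358  1.19 ] 0.015970497750196766 [-0.92  0.52 -3.6 ] [0.019 0.408 0.009]
[[0.912, 0.132, 0.389], [0.123, -0.991, 0.05], [0.392, 0.002, -0.92]]
5.95 [ 0.5411 -0.0507  0.1867] [-0.244 -0.417  1.825  0.146  1.358  1.19 ] 0.015914137656136765 [-0.33 -0.11 -3.97] [-0.105  0.486  0.031]
[[0.912, 0.132, 0.389], [0.123, -0.991, 0.05], [0.392, 0.002, -0.92]]
r 0.05 [ 0.5401 -0.0516  0.1841] delta cm [-0.09 -0.09 -0.23]
r 0.025 [ 0.5541 -0.0497  0.1635] delta cm [ 1.31  0.09 -2.29]
r 0.003 [ 0.5664 -0.0481  0.1453] delta cm [ 2.54  0.26 -4.11]
r 0 [ 0.5681 -0.0479  0.1428] delta cm [ 2.71  0.28 -4.35]
```

View pics/w5.png

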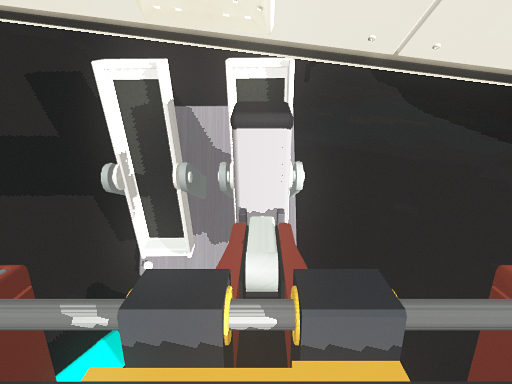

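View pics/d5.png

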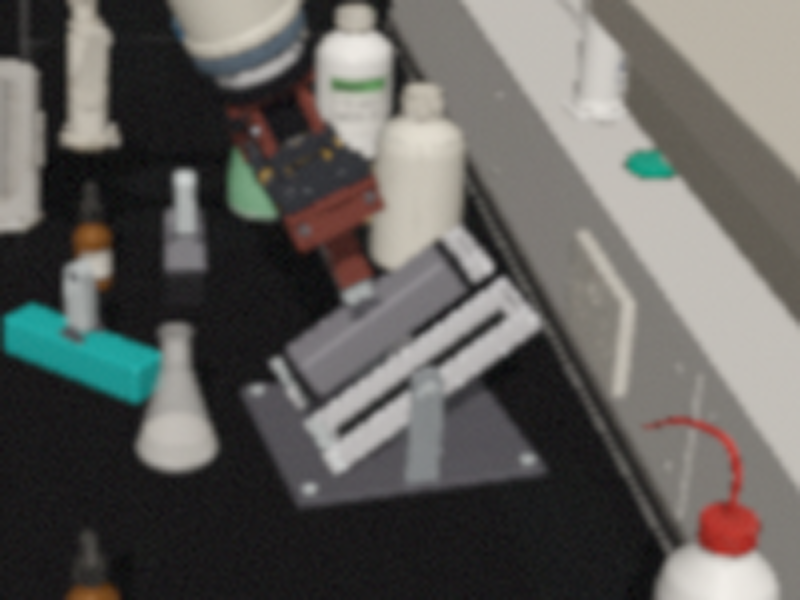

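```bash
cat > inseat.py <<'E'
import sys
from tgt import *
f,s=sys.argv[1:3];lo,hi=float(sys.argv[3]),float(sys.argv[4])
z=np.load(f);c={k:z[k] for k in ['fovy','cx','cy','origin','rotation']};P=cloud(c,z['d'].astype(float))
q=(P-seat[s]).reshape(-1,3);a=q@ux;b=q@uy;h=q@uz
m=(h>lo)&(h<hi)&(abs(a)<.1)&(abs(b)<.035)&(z['d'].ravel()>0)
for _ in range(4):
    A=np.c_[a[m],b[m],np.ones(m.sum())];k=np.linalg.lstsq(A,h[m],rcond=None)[0]
    m=m&(abs(h-np.c_[a,b,np.ones(len(a))]@k)<.004)
print("n",m.sum(),"top h at mid",k[2],"slope rel",k[:2])
r=cv2.minAreaRect(np.c_[a[m],b[m]].astype(np.float32)*1000);print("rect(a,b mm)",r)
print("a",np.percentile(a[m],[.5,99.5]),"b",np.percentile(b[m],[1,99]))
for a0 in np.arange(-.09,.09,.02):
    w=m&(abs(a-a0)<.01)
    if w.sum()>10: print("  a",a0.round(3),"b",np.percentile(b[w],[2,98]).round(4))
E
python3 inseat.py w5.npz r .05 .11
python3 - <<'E'
import sys;sys.path.insert(0,'.')
from tgt import *
z=np.load("w5.npz");c={k:z[k] for k in ['fovy','cx','cy','origin','rotation']};P=cloud(c,z['d'].astype(float))
for s in 'rl':
    q=(P-seat[s]).reshape(-1,3);a=q@ux;b=q@uy;h=q@uz
    m=(abs(h-.0155)<.004)&(abs(a)<.09)&(abs(b)<.04);hb,e=np.histogram(b[m],np.arange(-.04,.04,.002));print(s,"rim",[(round(float(x)*1000),int(n)) for x,n in zip(e,hb) if n>3])
    m=(abs(h)<.003)&(abs(a)<.08)&(abs(b)<.024);print(" floor h",np.median(h[m]),np.percentile(b[m],[1,99]))
E
```

```text
n 5824 top h at mid 0.08573690254319438 slope rel [ 0.00060888 -0.00106056]
rect(a,b mm) ((33.391136169433594, 0.1896076202392578), (77.16157531738281, 37.01107406616211), 0.7519466876983643)
a [-0.00177424  0.07155925] b [-0.01681082  0.01797574]
  a -0.01 b [-0.0158  0.0173]
  a 0.01 b [-0.0161  0.0171]
  a 0.03 b [-0.0163  0.0176]
  a 0.05 b [-0.0164  0.0175]
  a 0.07 b [-0.0165  0.0177]
r rim [(-34, 7), (-32, 10), (-30, 29), (-28, 6), (-26, 36), (-24, 114), (-22, 105), (22, 26), (24, 183), (26, 193), (28, 10), (30, 29), (32, 10), (34, 8)]
 floor h -0.0012677828048206386 [-0.02009593  0.02373201]
l rim [(-38, 19), (-36, 50), (-34, 13), (-32, 6), (-28, 23), (-26, 345), (-24, 389), (-22, 175), (-20, 8), (-18, 11), (-16, 10), (-14, 9), (-12, 11), (-10, 9), (-8, 11), (-6, 12), (-4, 10), (-2, 10), (0, 8), (2, 11), (4, 8), (6, 13), (8, 8), (10, 9), (12, 9), (14, 11), (16, 9), (18, 12), (20, 19), (22, 526), (24, 475), (26, 154), (30, 50), (32, 14), (34, 7), (36, 4)]
 floor h -0.0006662722918818274 [-0.01580418  0.02360876]
```

```bash
python3 -m jog '[{"dx":0.56,"dy":0.07,"dz":-0.82,"rx":0,"ry":0,"rz":0,"jaw":1},{"dx":0.56,"dy":0.07,"dz":-0.82,"rx":0,"ry":0,"rz":0,"jaw":1},{"dx":0.56,"dy":0.08,"dz":-0.82,"rx":0,"ry":0,"rz":0,"jaw":1},{"dx":0.56,"dy":0.08,"dz":-0.82,"rx":0,"ry":0,"rz":0,"jaw":1},{"dx":0.36,"dy":0.05,"dz":-0.55,"rx":0,"ry":0,"rz":0,"jaw":1},{"dx":0,"dy":0,"dz":0,"rx":0,"ry":0,"rz":0,"jaw":1},{"dx":0,"dy":0,"dz":0,"rx":0,"ry":0,"rz":0,"jaw":1},{"dx":0,"dy":0,"dz":0,"rx":0,"ry":0,"rz":0,"jaw":1}]' 40
python3 look.py w6; python3 inseat.py w6.npz r .02 .07;python3 tgt.py | grep "r 0"
```

```text
clock: 6.8
eef_pos: [0.5666, -0.0471, 0.147]
orientation: [-3.047, -0.203, -0.619]
force: [0.9, -0.3, -3.6]
grip_width: 0.016
6.8 [ 0.5666 -0.0471  0.147 ] [-0.222 -0.336  1.834  0.142  1.268  1.199] 0.016044525879275424 [ 0.9  -0.27 -3.63] [-0.055  0.43  -0.036]
[[0.913, 0.132, 0.387], [0.122, -0.991, 0.051], [0.39, 0.001, -0.921]]
n 6133 top h at mid 0.038123896606487434 slope rel [0.00109595 0.0017806 ]
rect(a,b mm) ((-4.253288269042969, 1.5578937530517578), (36.880470275878906, 149.77413940429688), 89.42692565917969)
a [-0.07653209  0.07005124] b [-0.01659178  0.0182298 ]
  a -0.07 b [-0.0117  0.013 ]
  a -0.01 b [-0.0168  0.0177]
  a 0.01 b [-0.016   0.0177]
  a 0.03 b [-0.0161  0.0176]
  a 0.05 b [-0.0161  0.0178]
  a 0.07 b [-0.0161  0.0179]
r 0.05 [ 0.5401 -0.0516  0.1841] delta cm [-2.65 -0.44  3.7 ]
r 0.025 [ 0.5541 -0.0497  0.1635] delta cm [-1.25 -0.26  1.64]
r 0.003 [ 0.5664 -0.0481  0.1453] delta cm [-0.02 -0.1  -0.18]
r 0 [ 0.5681 -0.0479  0.1428] delta cm [ 0.15 -0.07 -0.43]
```

View pics/w6.png

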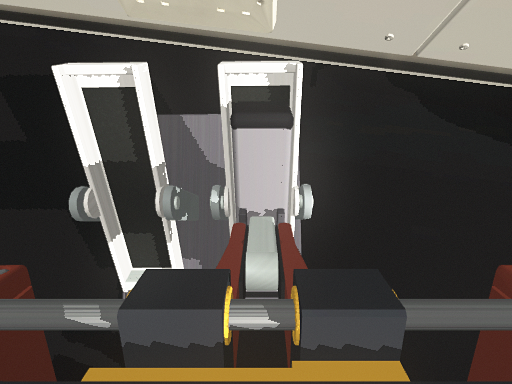

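```bash
python3 -m jog '[{"dx":0.08,"dy":0,"dz":-0.12,"rx":0,"ry":0,"rz":0,"jaw":1},{"dx":0.08,"dy":0,"dz":-0.12,"rx":0,"ry":0,"rz":0,"jaw":1},{"dx":0.08,"dy":0,"dz":-0.12,"rx":0,"ry":0,"rz":0,"jaw":1},{"dx":0,"dy":0,"dz":0,"rx":0,"ry":0,"rz":0,"jaw":1},{"dx":0,"dy":0,"dz":0,"rx":0,"ry":0,"rz":0,"jaw":1}]' 40
python3 look.py w7; python3 inseat.py w7.npz r .025 .05|head -3
```

```text
clock: 7.35
eef_pos: [0.5688, -0.047, 0.1426]
orientation: [-3.047, -0.203, -0.617]
force: [-0.3, -0.8, -4.4]
grip_width: 0.0157
7.35 [ 0.5688 -0.047   0.1426] [-0.221 -0.327  1.834  0.142  1.26   1.199] 0.01566502708405092 [-0.28 -0.76 -4.43] [-0.012  0.5   -0.007]
[[0.913, 0.132, 0.386], [0.122, -0.991, 0.051], [0.389, 0.001, -0.921]]
n 6209 top h at mid 0.03324253595690167 slope rel [0.00200355 0.00307466]
rect(a,b mm) ((-4.588905334472656, -0.9899368286132812), (151.44149780273438, 65.99640655517578), 13.94705581665039)
a [-0.07900548  0.06937035] b [-0.01688861  0.01819699]
```

```bash
python3 -m jog '[{"dx":0.06,"dy":0,"dz":-0.1,"rx":0,"ry":0,"rz":0,"jaw":1},{"dx":0.06,"dy":0,"dz":-0.1,"rx":0,"ry":0,"rz":0,"jaw":1},{"dx":0,"dy":0,"dz":0,"rx":0,"ry":0,"rz":0,"jaw":1},{"dx":0,"dy":0,"dz":0,"rx":0,"ry":0,"rz":0,"jaw":1}]' 40
python3 look.py w8; python3 inseat.py w8.npz r .02 .05|head -3
```

```text
clock: 7.8
eef_pos: [0.5698, -0.0472, 0.1418]
orientation: [-3.048, -0.203, -0.618]
force: [-6.7, -1.1, 2.6]
grip_width: 0.0155
7.8 [ 0.5698 -0.0472  0.1418] [-0.22  -0.324  1.833  0.141  1.257  1.199] 0.015529533923506818 [-6.71 -1.13  2.59] [0.092 1.206 0.068]
[[0.913, 0.132, 0.386], [0.122, -0.991, 0.051], [0.389, 0.001, -0.921]]
n 6372 top h at mid 0.03185540340894149 slope rel [0.00075253 0.01068977]
rect(a,b mm) ((-4.075794219970703, 1.0519142150878906), (69.25645446777344, 150.48016357421875), 75.53619384765625)
a [-0.07755552  0.06967991] b [-0.03142614  0.0309363 ]
```

```bash
python3 -m jog '[{"dx":-0.04,"dy":0,"dz":0.06,"rx":0,"ry":0,"rz":0,"jaw":1},{"dx":0,"dy":0,"dz":0,"rx":0,"ry":0,"rz":0,"jaw":2.5},{"dx":0,"dy":0,"dz":0,"rx":0,"ry":0,"rz":0,"jaw":4},{"dx":0,"dy":0,"dz":0,"rx":0,"ry":0,"rz":0,"jaw":4.5},{"dx":0,"dy":0,"dz":0,"rx":0,"ry":0,"rz":0,"jaw":4.5},{"dx":0,"dy":0,"dz":0,"rx":0,"ry":0,"rz":0,"jaw":4.5}]' 40
python3 look.py w9; python3 inseat.py w9.npz r .02 .05|head -3
```

```text
clock: 8.45
eef_pos: [0.5698, -0.047, 0.1415]
orientation: [-3.047, -0.203, -0.618]
force: [0.6, -0.9, -0.2]
grip_width: 0.0445
8.45 [ 0.5698 -0.047   0.1415] [-0.22  -0.324  1.834  0.142  1.256  1.199] 0.044502385634411626 [ 0.57 -0.91 -0.17] [-0.008  0.174 -0.024]
[[0.913, 0.132, 0.386], [0.122, -0.991, 0.051], [0.39, 0.001, -0.921]]
n 7226 top h at mid 0.03179217067347081 slope rel [0.00258951 0.01074939]
rect(a,b mm) ((-4.660255432128906, 0.16112136840820312), (69.69684600830078, 148.8710479736328), 89.6248550415039)
a [-0.07487861  0.06942038] b [-0.02961134  0.01816823]
```

View pics/w9.png

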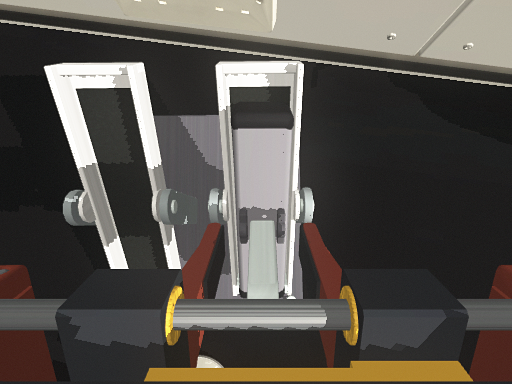

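```bash
python3 -m jog '[{"dx":-0.77,"dy":-0.1,"dz":1.84,"rx":0,"ry":0,"rz":0,"jaw":4.5},{"dx":-0.77,"dy":-0.1,"dz":1.84,"rx":0,"ry":0,"rz":0,"jaw":4.5},{"dx":-0.77,"dy":-0.1,"dz":1.84,"rx":0,"ry":0,"rz":0,"jaw":4.5},{"dx":-0.77,"dy":-0.1,"dz":1.84,"rx":0,"ry":0,"rz":0,"jaw":4.5},{"dx":-0.8,"dy":0,"dz":4,"rx":0,"ry":0,"rz":0,"jaw":4.5},{"dx":-0.8,"dy":0,"dz":4,"rx":-0.75,"ry":5.68,"rz":0,"jaw":4.5},{"dx":-0.8,"dy":3,"dz":0,"rx":-0.75,"ry":5.68,"rz":0,"jaw":4.5},{"dx":-0.8,"dy":4,"dz":0,"rx":-0.75,"ry":5.68,"rz":0,"jaw":4.5},{"dx":-0.8,"dy":4,"dz":0,"rx":-0.75,"ry":5.68,"rz":0,"jaw":4.5},{"dx":-0.8,"dy":4,"dz":0,"rx":0,"ry":0,"rz":8,"jaw":4.5},{"dx":-0.8,"dy":4,"dz":0,"rx":0,"ry":0,"rz":8,"jaw":4.5},{"dx":-0.8,"dy":4,"dz":0,"rx":0,"ry":0,"rz":8,"jaw":4.5},{"dx":-0.8,"dy":4,"dz":0,"rx":0,"ry":0,"rz":8,"jaw":4.5},{"dx":-0.8,"dy":4,"dz":-1,"rx":0,"ry":0,"rz":8,"jaw":4.5},{"dx":-0.4,"dy":3,"dz":-1,"rx":0,"ry":0,"rz":8,"jaw":4.5},{"dx":-0.4,"dy":2,"dz":-2,"rx":0,"ry":0,"rz":8,"jaw":4.5},{"dx":0,"dy":1,"dz":-2,"rx":0,"ry":0,"rz":8,"jaw":4.5},{"dx":0,"dy":0,"dz":0,"rx":0,"ry":0,"rz":8,"jaw":4.5},{"dx":0,"dy":0,"dz":0,"rx":0,"ry":0,"rz":0,"jaw":4.5},{"dx":0,"dy":0,"dz":0,"rx":0,"ry":0,"rz":0,"jaw":4.5}]' 40
python3 look.py wa; python3 look.py da 190,80,390,230
```

```text
clock: 10.5
eef_pos: [0.451, 0.319, 0.2354]
orientation: [2.417, 2.007, 0.001]
force: [-0.7, 0.2, -0.2]
grip_width: 0.045
10.5 [0.451  0.319  0.2354] [ 0.554 -0.039  1.37  -0.     1.809  0.739] 0.04496475332566039 [-0.69  0.17 -0.16] [-0.027 -0.047 -0.022]
[[0.184, 0.983, 0.001], [0.983, -0.184, 0.0], [0.0, 0.001, -1.0]]
10.55 [0.4511 0.3189 0.2357] [ 0.554 -0.039  1.37  -0.     1.809  0.739] 0.04506446597830852 [ 0.26 -0.2  -0.11] [-0.046 -0.039  0.018]
[[0.184, 0.983, 0.001], [0.983, -0.184, 0.001], [0.001, 0.001, -1.0]]
```

View pics/wa.png

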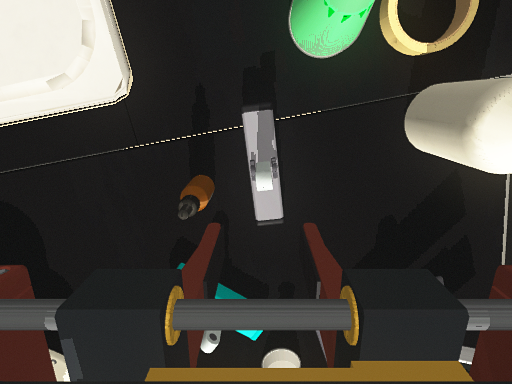

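View pics/da.png

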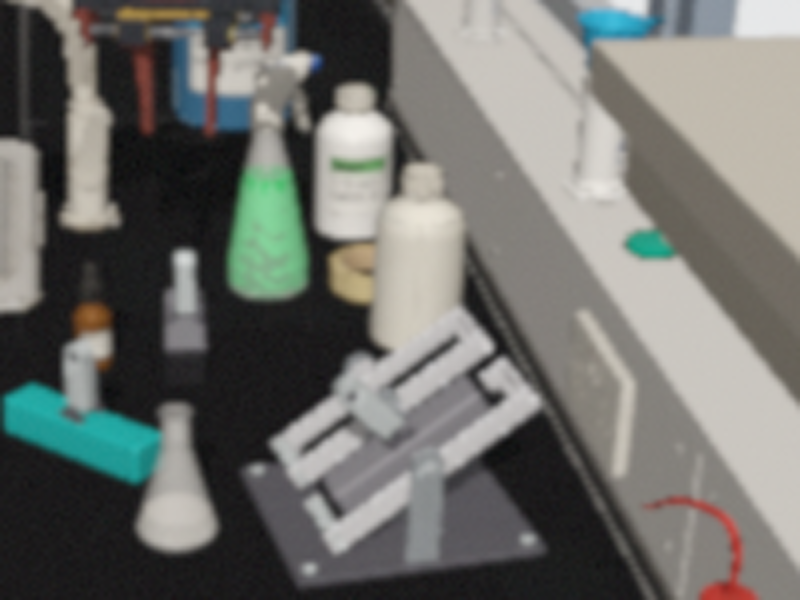

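```bash
python3 barm.py wa.npz 225,95,300,230
python3 - <<'E'
from h import *
z=np.load("wa.npz");c={k:z[k] for k in ['fovy','cx','cy','origin','rotation']};P=cloud(c,z['d'].astype(float))
for u,v in [(415,120),(330,40),(196,190),(188,212)]: print(P[v,u].round(3))
m=(P[...,2]>.13)&(abs(P[...,0]-.45)<.14)&(abs(P[...,1]-.32)<.14)&(P[...,2]<.2);print(m.sum(),P[m].mean(0) if m.any() else '')
E
```

```text
top 0.033930032768894725 ((453.9795227050781, 321.7420654296875), (148.81219482421875, 36.454898834228516), 86.19571685791016)
[[430.8999938964844, 248.6999969482422], [467.20001220703125, 246.3000030517578], [477.1000061035156, 394.79998779296875], [440.70001220703125, 397.20001220703125]]
tab 382 [0.45437548 0.32442173 0.09563111] tip z 0.1013514220847798 [0.45413728 0.32232438 0.09935063] 282 [0.44590503 0.31213252 0.09550704] [0.46232829 0.33068969 0.10277436]
[0.636 0.343 0.03 ]
[0.539 0.439 0.071]
[0.374 0.314 0.055]
[0.372 0.303 0.096]
206 [0.54341496 0.45178364 0.13387054]
```

```bash
python3 - <<'E'
from h import *
for f in ["scene","side"]:
    P=cloud(arm.calibration(f),np.load(f+"0.npy").astype(float)).reshape(-1,3)
    m=(P[:,2]>.12)&(abs(P[:,0]-.5)<.15)&(P[:,1]>.3)&(P[:,1]<.6)&(P[:,2]<.3)
    q=P[m];print(f,len(q),q.min(0),q.max(0),np.percentile(q,[2,98],axis=0).round(3).tolist())
    n=q[(q[:,0]<.51)&(q[:,1]<.46)];print(len(n),n[:5])
E
python3 -m jog '[{"dx":0.29,"dy":0.28,"dz":-3,"rx":0,"ry":0,"rz":6.8,"jaw":4.5},{"dx":0,"dy":0,"dz":-3,"rx":0,"ry":0,"rz":0,"jaw":4.5},{"dx":0,"dy":0,"dz":0,"rx":0,"ry":0,"rz":0,"jaw":4.5}]' 40
```

```text
scene 1125 [0.37399001 0.30355238 0.12013173] [0.64974397 0.59974184 0.23295329] [[0.379, 0.322, 0.121], [0.648, 0.594, 0.231]]
0 []
side 399 [0.37599291 0.30532082 0.12045077] [0.64981766 0.5992999  0.23183019] [[0.38, 0.318, 0.122], [0.648, 0.595, 0.23]]
0 []
clock: 10.9
eef_pos: [0.4524, 0.3205, 0.1706]
orientation: [-2.291, -2.147, 0.011]
force: [-0.5, 0.5, -0.8]
grip_width: 0.0448
```

```bash
python3 -m jog '[{"dx":0.05,"dy":0,"dz":-4,"rx":0,"ry":0,"rz":0,"jaw":4.5},{"dx":0,"dy":0,"dz":-4,"rx":0,"ry":0,"rz":0,"jaw":4.5},{"dx":0,"dy":0,"dz":-1.5,"rx":0,"ry":0,"rz":0,"jaw":4.5},{"dx":0,"dy":0,"dz":0,"rx":0,"ry":0,"rz":0,"jaw":4.5},{"dx":0,"dy":0,"dz":0,"rx":0,"ry":0,"rz":0,"jaw":1},{"dx":0,"dy":0,"dz":0,"rx":0,"ry":0,"rz":0,"jaw":1},{"dx":0,"dy":0,"dz":0,"rx":0,"ry":0,"rz":0,"jaw":1},{"dx":0,"dy":0,"dz":0,"rx":0,"ry":0,"rz":0,"jaw":1},{"dx":0,"dy":0,"dz":0,"rx":0,"ry":0,"rz":0,"jaw":1}]' 40; python3 -c "
from bench import arm;print(arm.state()['eef_pos'])"
```

```text
clock: 11.8
eef_pos: [0.4545, 0.3221, 0.0812]
orientation: [2.29, 2.151, 0.003]
force: [-1.0, -0.2, 4.1]
grip_width: 0.0154
[0.45451378 0.32212998 0.08121914]
```

```bash
python3 -m jog '[{"dx":0,"dy":0,"dz":1,"rx":0,"ry":0,"rz":0,"jaw":1},{"dx":0,"dy":0,"dz":2,"rx":0,"ry":0,"rz":0,"jaw":1},{"dx":0,"dy":0,"dz":3,"rx":0,"ry":0,"rz":0,"jaw":1},{"dx":0,"dy":0,"dz":4,"rx":0,"ry":0,"rz":0,"jaw":1},{"dx":0,"dy":0,"dz":4,"rx":0,"ry":0,"rz":0,"jaw":1},{"dx":0,"dy":0,"dz":4,"rx":0,"ry":0,"rz":0,"jaw":1},{"dx":0,"dy":0,"dz":3,"rx":0,"ry":0,"rz":0,"jaw":1},{"dx":0,"dy":0,"dz":0,"rx":0,"ry":0,"rz":0,"jaw":1},{"dx":0,"dy":0,"dz":0,"rx":0,"ry":0,"rz":0,"jaw":1},{"dx":0,"dy":0,"dz":0,"rx":0,"ry":0,"rz":0,"jaw":1}]' 40
python3 look.py wb; python3 look.py sb 110,130,310,280; python3 slope.py wb.npz 242,135,285,205
```

```text
clock: 12.8
eef_pos: [0.4537, 0.3215, 0.2867]
orientation: [-2.289, -2.15, 0.008]
force: [0.8, 0.3, -4.1]
grip_width: 0.0158
12.8 [0.4537 0.3215 0.2867] [ 0.555 -0.008  1.249 -0.     1.906  0.618] 0.015790086712163264 [ 0.8   0.33 -4.13] [ 0.055 -0.137 -0.003]
[[0.062, 0.998, -0.004], [0.998, -0.063, -0.003], [-0.003, -0.004, -1.0]]
12.85 [0.4537 0.3214 0.2866] [ 0.555 -0.008  1.249  0.     1.906  0.618] 0.015547952280541833 [-0.42 -0.13 -3.5 ] [ 0.013 -0.067 -0.023]
[[0.062, 0.998, -0.004], [0.998, -0.062, -0.003], [-0.003, -0.004, -1.0]]
centre [0.45715731 0.35874738 0.24727769] slope angle 0.2052804566158072 uphill az 87.9572800794492 res 0.0005964061667016371
```

View pics/wb.png

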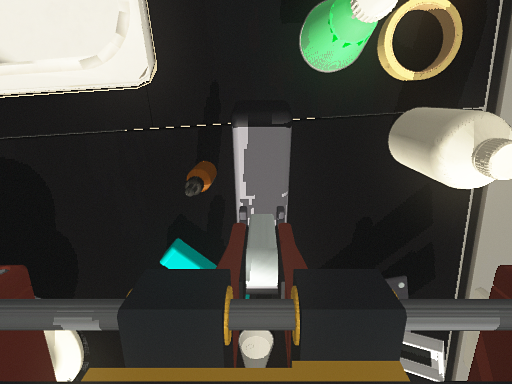

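View pics/sb.png

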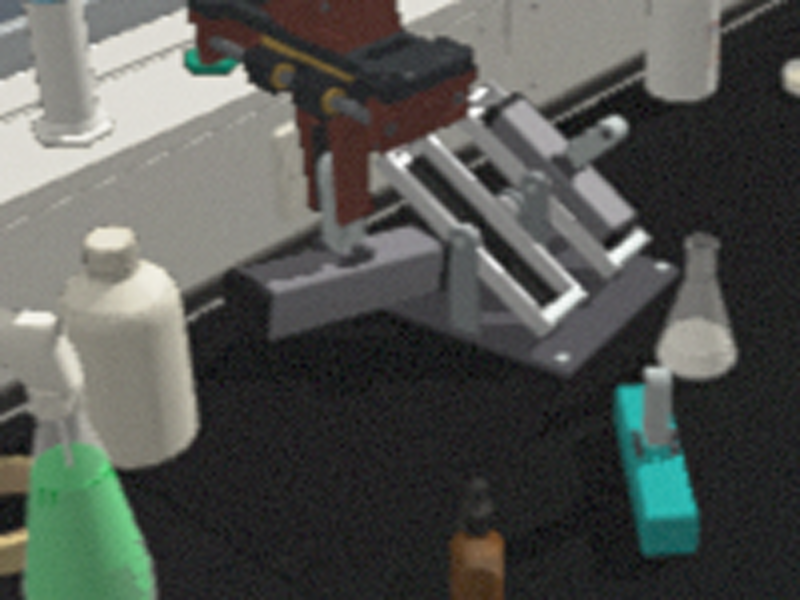

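```bash
python3 -m jog '[{"dx":0.3,"dy":-1.5,"dz":1,"rx":0,"ry":0,"rz":-4,"jaw":1},{"dx":0.7,"dy":-2.7,"dz":1,"rx":0,"ry":0,"rz":-7.5,"jaw":1},{"dx":0.7,"dy":-3,"dz":1,"rx":0,"ry":0,"rz":-7.5,"jaw":1},{"dx":0.7,"dy":-3,"dz":1,"rx":0,"ry":0,"rz":-7.5,"jaw":1},{"dx":0.7,"dy":-3,"dz":0.5,"rx":0,"ry":0,"rz":-7.5,"jaw":1},{"dx":0.7,"dy":-3,"dz":0,"rx":0,"ry":0,"rz":-7.5,"jaw":1},{"dx":0.7,"dy":-3,"dz":0,"rx":0,"ry":0,"rz":-7.5,"jaw":1},{"dx":0.7,"dy":-3,"dz":0,"rx":0,"ry":0,"rz":-7.5,"jaw":1},{"dx":0.7,"dy":-2.5,"dz":0,"rx":0,"ry":0,"rz":-7.5,"jaw":1},{"dx":0.7,"dy":-1.7,"dz":0,"rx":0,"ry":0,"rz":-7.5,"jaw":1},{"dx":0.6,"dy":-0.9,"dz":0,"rx":0,"ry":0,"rz":-7.4,"jaw":1},{"dx":0,"dy":0,"dz":0,"rx":0.75,"ry":-5.68,"rz":0,"jaw":1},{"dx":0,"dy":0,"dz":0,"rx":0.75,"ry":-5.68,"rz":0,"jaw":1},{"dx":0,"dy":0,"dz":-2,"rx":0.75,"ry":-5.68,"rz":0,"jaw":1},{"dx":0,"dy":0,"dz":-3,"rx":0.75,"ry":-5.68,"rz":0,"jaw":1},{"dx":0,"dy":0,"dz":-2,"rx":0,"ry":0,"rz":0,"jaw":1},{"dx":0,"dy":0,"dz":0,"rx":0,"ry":0,"rz":0,"jaw":1},{"dx":0,"dy":0,"dz":0,"rx":0,"ry":0,"rz":0,"jaw":1}]' 40
python3 look.py wc;python3 inseat.py wc.npz l .05 .2; python3 tgt.py|grep "l 0"
```

```text
clock: 14.7
eef_pos: [0.526, 0.0487, 0.2646]
orientation: [-3.048, -0.2, -0.615]
force: [-0.5, 0.2, -2.5]
grip_width: 0.0162
14.7 [0.526  0.0487 0.2646] [-0.005 -0.454  1.714  0.053  1.487  1.44 ] 0.01618624677625109 [-0.45  0.21 -2.5 ] [-0.049  0.447  0.014]
[[0.914, 0.131, 0.385], [0.121, -0.991, 0.051], [0.388, -0.0, -0.922]]
n 279 top h at mid 0.16320919107650844 slope rel [-0.13533669  0.00230983]
rect(a,b mm) ((71.13826751708984, 2.2045230865478516), (57.492774963378906, 30.045560836791992), 2.205606698989868)
a [0.04238199 0.09980029] b [-0.01372162  0.01599191]
  a 0.05 b [-0.0137  0.0159]
l 0.05 [0.527  0.0476 0.1841] delta cm [ 0.03 -0.12 -8.21]
l 0.025 [0.541  0.0494 0.1635] delta cm [  1.43   0.06 -10.28]
l 0.003 [0.5533 0.051  0.1453] delta cm [  2.66   0.22 -12.1 ]
l 0 [0.5549 0.0513 0.1428] delta cm [  2.83   0.25 -12.34]
```

View pics/wc.png

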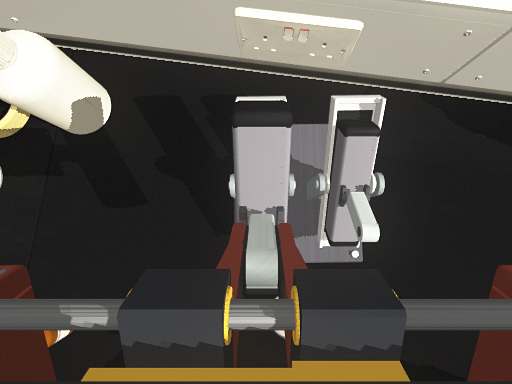

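```bash
python3 inseat.py wc.npz r .02 .045 | head -3; python3 -m jog '[{"dx":0,"dy":-0.1,"dz":-2.5,"rx":0,"ry":0,"rz":0,"jaw":1},{"dx":0,"dy":0,"dz":-3,"rx":0,"ry":0,"rz":0,"jaw":1},{"dx":0,"dy":0,"dz":-2,"rx":0,"ry":0,"rz":0,"jaw":1},{"dx":0,"dy":0,"dz":-0.6,"rx":0,"ry":0,"rz":0,"jaw":1},{"dx":0,"dy":0,"dz":0,"rx":0,"ry":0,"rz":0,"jaw":1},{"dx":0,"dy":0,"dz":0,"rx":0,"ry":0,"rz":0,"jaw":1}]' 40
python3 look.py wd;python3 inseat.py wd.npz l .06 .11
```

```text
n 3228 top h at mid 0.03199493074290924 slope rel [-0.00109609 -0.02611273]
rect(a,b mm) ((-4.804801940917969, 1.6529655456542969), (67.8991470336914, 152.1771697998047), 76.98763275146484)
a [-0.0784496   0.06940088] b [-0.01657236  0.03169459]
clock: 15.35
eef_pos: [0.5272, 0.0478, 0.1865]
orientation: [-3.046, -0.2, -0.622]
force: [0.8, -0.7, -3.0]
grip_width: 0.0158
15.35 [0.5272 0.0478 0.1865] [-0.008 -0.471  1.865  0.055  1.349  1.43 ] 0.015774454869790087 [ 0.8  -0.69 -2.97] [-0.02   0.41  -0.009]
[[0.912, 0.131, 0.389], [0.121, -0.991, 0.051], [0.392, 0.0, -0.92]]
n 5778 top h at mid 0.0829294257677009 slope rel [0.00373364 0.00058218]
rect(a,b mm) ((31.22103500366211, 0.2557201385498047), (36.41832733154297, 79.59127807617188), 89.48204803466797)
a [-0.00384336  0.07054825] b [-0.01731936  0.01736139]
  a -0.01 b [-0.0164  0.0171]
  a 0.01 b [-0.0166  0.0165]
  a 0.03 b [-0.0168  0.0169]
  a 0.05 b [-0.017   0.0171]
  a 0.07 b [-0.0172  0.0172]
```

View pics/wd.png

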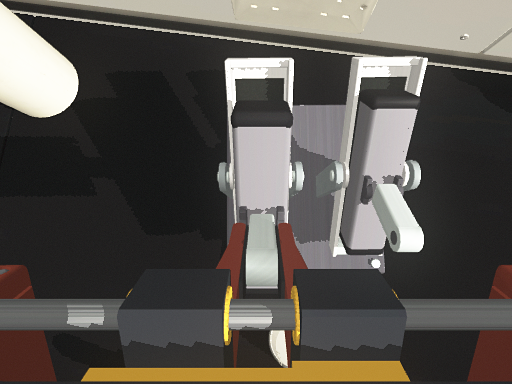

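```bash
python3 -m jog '[{"dx":0.56,"dy":0.07,"dz":-0.82,"rx":0,"ry":0,"rz":0,"jaw":1},{"dx":0.56,"dy":0.07,"dz":-0.82,"rx":0,"ry":0,"rz":0,"jaw":1},{"dx":0.56,"dy":0.08,"dz":-0.82,"rx":0,"ry":0,"rz":0,"jaw":1},{"dx":0.56,"dy":0.08,"dz":-0.82,"rx":0,"ry":0,"rz":0,"jaw":1},{"dx":0.26,"dy":0.03,"dz":-0.4,"rx":0,"ry":0,"rz":0,"jaw":1},{"dx":0,"dy":0,"dz":0,"rx":0,"ry":0,"rz":0,"jaw":1},{"dx":0,"dy":0,"dz":0,"rx":0,"ry":0,"rz":0,"jaw":1}]' 40
python3 look.py we;python3 inseat.py we.npz l .025 .06
```

```text
clock: 16.1
eef_pos: [0.5512, 0.0511, 0.1471]
orientation: [-3.047, -0.2, -0.617]
force: [-0.7, -0.1, -3.6]
grip_width: 0.0157
16.1 [0.5512 0.0511 0.1471] [ 0.    -0.39   1.875  0.053  1.261  1.434] 0.01574932363782926 [-0.74 -0.09 -3.6 ] [-0.05   0.412  0.026]
[[0.913, 0.131, 0.386], [0.121, -0.991, 0.051], [0.389, -0.0, -0.921]]
n 6111 top h at mid 0.03659285534487241 slope rel [0.00306658 0.00051855]
rect(a,b mm) ((-6.746101379394531, -0.10617256164550781), (150.53173828125, 36.31971740722656), 0.2670125663280487)
a [-0.07976311  0.06809739] b [-0.01728111  0.01759639]
  a -0.09 b [-0.0121  0.0123]
  a -0.07 b [-0.0124  0.0126]
  a -0.01 b [-0.0176  0.0172]
  a 0.01 b [-0.0168  0.0172]
  a 0.03 b [-0.0167  0.0171]
  a 0.05 b [-0.0168  0.0172]
  a 0.07 b [-0.017   0.0173]
```

View pics/we.png

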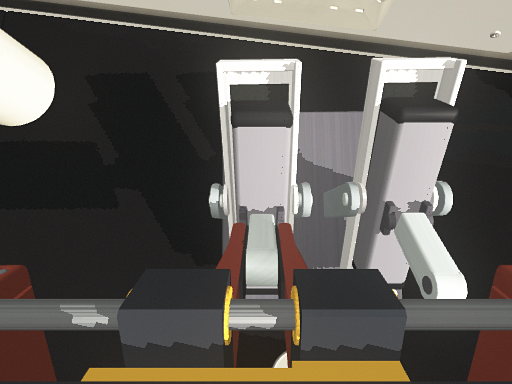

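```bash
python3 -m jog '[{"dx":0.08,"dy":0.01,"dz":-0.12,"rx":0,"ry":0,"rz":0,"jaw":1},{"dx":0.08,"dy":0.01,"dz":-0.12,"rx":0,"ry":0,"rz":0,"jaw":1},{"dx":0.08,"dy":0.01,"dz":-0.12,"rx":0,"ry":0,"rz":0,"jaw":1},{"dx":0,"dy":0,"dz":0,"rx":0,"ry":0,"rz":0,"jaw":1},{"dx":0,"dy":0,"dz":0,"rx":0,"ry":0,"rz":0,"jaw":1}]' 40
python3 look.py wf; python3 inseat.py wf.npz l .02 .05|head -3
```

```text
clock: 16.65
eef_pos: [0.5537, 0.0513, 0.1441]
orientation: [-3.047, -0.2, -0.619]
force: [-3.3, 0.1, 0.0]
grip_width: 0.0159
16.65 [0.5537 0.0513 0.1441] [ 1.000e-03 -3.830e-01  1.875e+00  5.300e-02  1.252e+00  1.434e+00] 0.015863631137035056 [-3.34  0.06  0.  ] [-0.12   0.783  0.007]
[[0.913, 0.131, 0.387], [0.121, -0.991, 0.051], [0.39, 0.0, -0.921]]
n 6236 top h at mid 0.03261548264050796 slope rel [-6.51019367e-05  2.64646655e-03]
rect(a,b mm) ((-4.919773101806641, 0.4640769958496094), (68.89139556884766, 149.29185485839844), 75.68296813964844)
a [-0.07819345  0.06837089] b [-0.03032789  0.03103833]
```

Seated with light contact (weight taken). Release, then retreat along the tool axis.

```bash
python3 -m jog '[{"dx":0,"dy":0,"dz":0,"rx":0,"ry":0,"rz":0,"jaw":2.5},{"dx":0,"dy":0,"dz":0,"rx":0,"ry":0,"rz":0,"jaw":4},{"dx":0,"dy":0,"dz":0,"rx":0,"ry":0,"rz":0,"jaw":4.5},{"dx":0,"dy":0,"dz":0,"rx":0,"ry":0,"rz":0,"jaw":4.5},{"dx":0,"dy":0,"dz":0,"rx":0,"ry":0,"rz":0,"jaw":4.5}]' 40
python3 look.py wg; python3 inseat.py wg.npz l .02 .05|head -3
```

```text
clock: 17.2
eef_pos: [0.5537, 0.0514, 0.1436]
orientation: [-3.047, -0.2, -0.618]
force: [-0.4, 0.1, -0.2]
grip_width: 0.0444
17.2 [0.5537 0.0514 0.1436] [ 1.000e-03 -3.820e-01  1.875e+00  5.300e-02  1.252e+00  1.434e+00] 0.044351532242716075 [-0.45  0.14 -0.23] [0.013 0.173 0.003]
[[0.913, 0.131, 0.386], [0.12, -0.991, 0.051], [0.39, -0.0, -0.921]]
n 7108 top h at mid 0.03242814869115292 slope rel [0.00339323 0.00836081]
rect(a,b mm) ((-5.746589660644531, 0.061527252197265625), (149.3664093017578, 69.42174530029297), 1.790310025215149)
a [-0.07638681  0.06822519] b [-0.02951635  0.01788797]
```

View pics/wg.png

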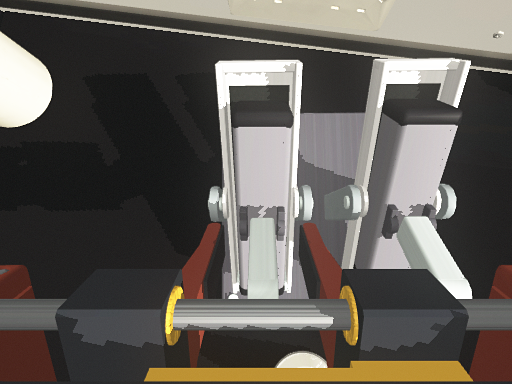

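```bash
python3 -m jog '[{"dx":-0.39,"dy":-0.05,"dz":0.92,"rx":0,"ry":0,"rz":0,"jaw":4.5},{"dx":-0.77,"dy":-0.1,"dz":1.84,"rx":0,"ry":0,"rz":0,"jaw":4.5},{"dx":-0.77,"dy":-0.1,"dz":1.84,"rx":0,"ry":0,"rz":0,"jaw":4.5},{"dx":-0.77,"dy":-0.1,"dz":1.84,"rx":0,"ry":0,"rz":0,"jaw":4.5},{"dx":-0.77,"dy":-0.1,"dz":1.84,"rx":0,"ry":0,"rz":0,"jaw":4.5},{"dx":-0.8,"dy":0,"dz":4,"rx":-0.75,"ry":5.68,"rz":0,"jaw":4.5},{"dx":-0.5,"dy":-1.6,"dz":4,"rx":-0.75,"ry":5.68,"rz":0,"jaw":4.5},{"dx":1,"dy":-1.6,"dz":2,"rx":-0.75,"ry":5.68,"rz":0,"jaw":4.5},{"dx":3,"dy":-1.2,"dz":0,"rx":-0.75,"ry":5.68,"rz":0,"jaw":4.5},{"dx":3,"dy":0,"dz":0,"rx":0,"ry":0,"rz":0,"jaw":4.5},{"dx":0,"dy":0,"dz":0,"rx":0,"ry":0,"rz":0,"jaw":4.5},{"dx":0,"dy":0,"dz":0,"rx":0,"ry":0,"rz":0,"jaw":4.5}]' 40
python3 look.py wh; python3 look.py sh; python3 look.py dh 190,80,390,230; for s in l r; do python3 inseat.py wh.npz $s .028 .04; done
python3 - <<'E'
from tgt import *
z=np.load("wh.npz");c={k:z[k] for k in ['fovy','cx','cy','origin','rotation']};P=cloud(c,z['d'].astype(float))
for s in 'lr':
    q=(P-seat[s]).reshape(-1,3);a=q@ux;b=q@uy;h=q@uz
    m=(abs(h-.0155)<.006)&(abs(a)<.09)&(abs(abs(b)-.0245)<.004);k=np.polyfit(a[m],h[m],1);print(s,"rim slope rel",k,m.sum(),np.median(b[m&(b<0)]),np.median(b[m&(b>0)]))
    m=(abs(h)<.004)&(a>.076)&(a<.1)&(abs(b)<.018);print("  high floor h",np.median(h[m]),m.sum())
E
```

```text
clock: 18.45
eef_pos: [0.5759, 0.0029, 0.3259]
orientation: [-3.135, -0.206, 0.002]
force: [-1.0, 0.4, -0.1]
grip_width: 0.0453
18.45 [0.5759 0.0029 0.3259] [-0.054  0.063  1.106  0.     1.974  1.385] 0.04532428554219507 [-1.01  0.43 -0.14] [ 0.039  0.044 -0.016]
[[0.991, 0.131, -0.001], [0.131, -0.991, 0.0], [-0.001, -0.0, -1.0]]
18.5 [0.5753 0.003  0.327 ] [-0.054  0.06   1.107  0.     1.974  1.385] 0.045078830582787194 [ 0.34 -0.43  0.16] [-0.002  0.011 -0.013]
[[0.991, 0.131, 0.0], [0.131, -0.991, 0.0], [0.0, 0.0, -1.0]]
18.55 [0.575  0.003  0.3278] [-0.054  0.059  1.107  0.     1.974  1.385] 0.04528069094924118 [0.35 0.23 0.23] [0.025 0.028 0.025]
[[0.991, 0.131, 0.002], [0.131, -0.991, -0.0], [0.002, 0.0, -1.0]]
n 1922 top h at mid 0.032620640399348186 slope rel [-0.0020535   0.01996448]
rect(a,b mm) ((-4.518150329589844, 0.9328041076660156), (68.2837142944336, 149.4031219482422), 77.71121978759766)
a [-0.07682344  0.06857698] b [-0.03016893  0.01756   ]
  a -0.07 b [-0.0183 -0.0015]
  a -0.05 b [-0.018   0.0161]
  a -0.03 b [-0.0179  0.0168]
  a -0.01 b [-0.0328  0.0341]
  a 0.01 b [-0.0317  0.0168]
  a 0.03 b [-0.0177  0.0163]
  a 0.05 b [-0.0176  0.0163]
  a 0.07 b [-0.018   0.0163]
n 1926 top h at mid 0.03203789185934028 slope rel [-0.00139993 -0.00547034]
rect(a,b mm) ((-3.042388916015625, -0.3732414245605469), (149.2540283203125, 68.4593276977539), 13.20903205871582)
a [-0.07827164  0.06975647] b [-0.01823343  0.01823194]
  a -0.07 b [0.0009 0.018 ]
  a -0.05 b [0.0034 0.0179]
  a -0.03 b [-0.0165  0.0178]
  a -0.01 b [-0.033   0.0337]
  a 0.01 b [-0.0302  0.0321]
  a 0.03 b [-0.0162  0.0174]
  a 0.05 b [-0.0163  0.0175]
  a 0.07 b [-0.0168  0.0173]
l rim slope rel [-0.00309066  0.01467188] 792 -0.023286952185302322 0.024336493411891588
  high floor h -0.0005116055196708593 256
r rim slope rel [-0.00148542  0.01452946] 662 -0.0230483397430021 0.02530227488571414
  high floor h -0.0011395134601542712 295
```

View pics/wh.png

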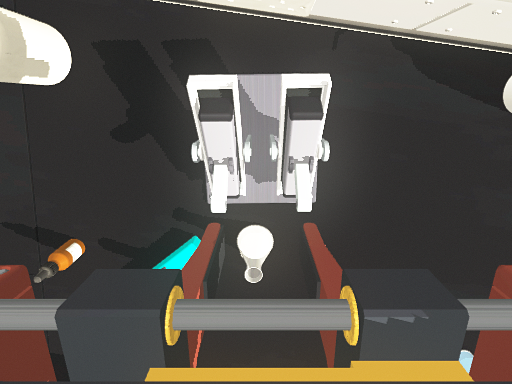

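View pics/sh.png

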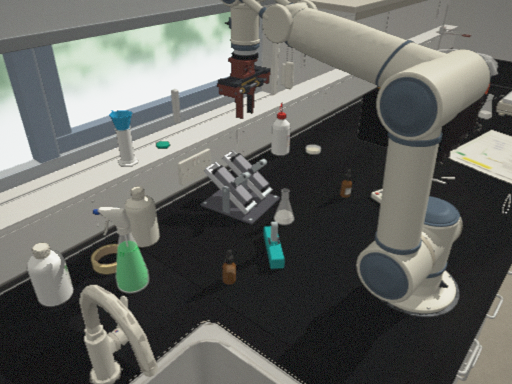

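View pics/dh.png

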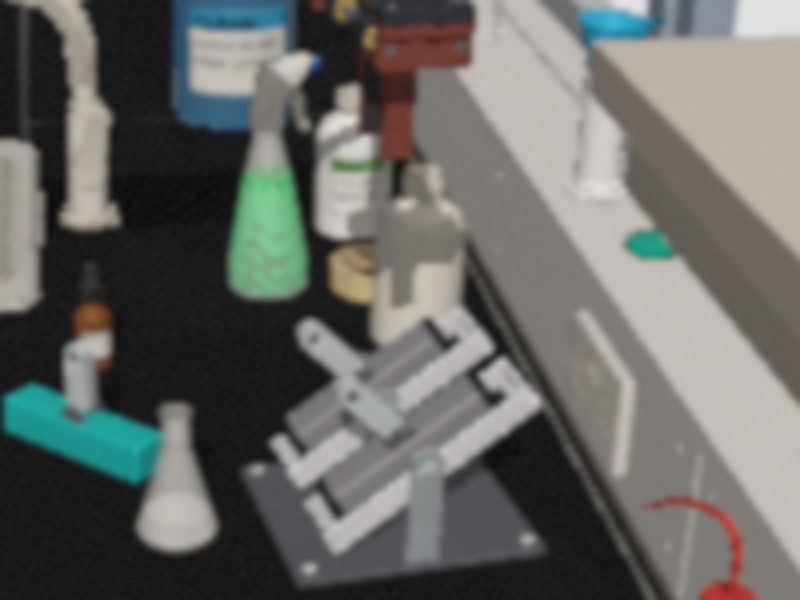

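```bash
python3 -c "
from bench import arm;print(arm.hand_in(),arm.state()['clock'])"
```

```text
the job is handed in; nothing more can be done
the job is handed in; nothing more can be done
```

Both grey bars are parked in the stand and the job is handed in, at about 18.6 s on the clock. I lifted each bar by its tab and read which end was loaded from its hang: tilts of 0.209 and 0.205 rad, with the loaded end on the tool's −x side both times. The bar from the robot's right went into the right tray and the bar from its left into the left tray, loaded ends at the low end. The tool was tilted 0.4 rad so each bar went in parallel to the floor.

**Bar positions:** in the last wrist picture both bars are about 5 mm below the tray middle along the slope, within about 1 mm across, and about 16 mm above the floor. Both are parallel to the tray: relative slope along it is at most 0.002.

**Trays:** the tray rims and floors showed no measurable change from the start, so both trays are still down.

**Bystanders:** the scene and side pictures show the flask, both dropper bottles and the white bottle still standing, and I saw no shift. I judged this by eye and did not measure it. I never approached the turquoise look-alike.

**Disagreements:** the side and scene cameras put the trays about 1–2 mm away from where the wrist camera did. The fitted outlines of the seated bars sometimes took in the brackets and came out too wide, so I used the per-section edges instead. I saw no failed checks; `hand_in` gives no verdict.

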